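# Unlock the type on a galley with unmarked left-hand clamp

## Task

Unlock the type on the steel galley: loosen both clamp levers by about 70 degrees, feeling each one gently both ways first, because either may have a left-hand thread and forcing it tighter spoils it. Then draw the lock-up bar straight away from the type until it sits flush against the two stop blocks, without banging it. Leave the type and everything else on the bench where it is, and let go.

Things in the scene. Friction and masses are not known exactly. Their poses are not given: they have to be found in the camera images.
- galley: Flat steel tray 300 x 340 mm, fixed to the bench, floor 4 mm thick, sides 20 mm high; the place and yaw vary. Origin under its centre at bench level; its +x points from the stop blocks to the type, +y along the bar.
- stops: Pair of dark steel stop blocks (14 x 30 x 18 mm each) fixed on the galley floor, 80 mm either side of the galley's middle line. Origin on the floor, midway between them, in the plane of the faces that the bar meets, 54 mm to the -x side of the galley's centre.
- home (a point): Fixed point on the galley floor where the middle of the bar's underside is when the bar is home against both stops (45 mm to the -x side of where the bar starts).
- clamp_a: One of two look-alike screw clamps, 35 mm to the galley's +x and 105 mm to its +y or -y side (swapped between runs). Origin on the vertical screw axis, 4 mm above the bench. Its hook reaches over the bar and 5 mm down the bar's -x face; loosening lifts it 6.7 mm per rad, so the bar is free from 0.8 rad. Left- or right-hand thread: unmarked, found only by feel.
- clamp_b: One of two look-alike screw clamps, 35 mm to the galley's +x and 105 mm to its +y or -y side (swapped between runs). Origin on the vertical screw axis, 4 mm above the bench. Its hook reaches over the bar and 5 mm down the bar's -x face; loosening lifts it 6.7 mm per rad, so the bar is free from 0.8 rad. Left- or right-hand thread: unmarked, found only by feel.
- grip_a (a point): Middle of the upright black grip post (14 mm diameter, free to hold from 22 mm above to 16 mm below this point) on the lever of clamp_a, 94 mm above the bench. It stands on a flat arm 11 mm wide, 70 mm from the screw axis. When tight the arm points along the galley's +x; it swings level, one way or the other depending on the thread hand, passing over the type.
- grip_b (a point): Middle of the upright black grip post (14 mm diameter, free to hold from 22 mm above to 16 mm below this point) on the lever of clamp_b, 94 mm above the bench. It stands on a flat arm 11 mm wide, 70 mm from the screw axis. When tight the arm points along the galley's +x; it swings level, one way or the other depending on the thread hand, passing over the type.
- lever_a (a joint): Turn of clamp_a's lever in rad: 0 tight as found, grows as it LOOSENS (whichever way that is), end stop at 1.6. Screw friction takes about 5 N at the post. Below 0 it is overtightened: it yields elastically, about 13 N at the post at -0.07, 16 N at -0.1; beyond that the thread is damaged.
- lever_b (a joint): Turn of clamp_b's lever in rad: 0 tight as found, grows as it LOOSENS (whichever way that is), end stop at 1.6. Screw friction takes about 5 N at the post. Below 0 it is overtightened: it yields elastically, about 13 N at the post at -0.07, 16 N at -0.1; beyond that the thread is damaged.
- bar: Loose aluminium lock-up bar 18 (x) x 270 (y) x 20 (z) mm, 0.22 to 0.45 kg, lying on the galley floor along the galley's y against the type; origin at the middle of its underside. It slides 45 mm to the galley's -x side, to the stops, once both hooks are up.
- post (a point): On the axis of the bar's upright steel grip post (14 mm diameter, from 20 to 84 mm above the bar's underside, in the middle of the bar); this point is 66 mm above the bar's underside, 70 mm above the bench.
- type: Loose block of set metal type, 52 (x) x 120 (y) x 23.5 mm, about 1.2 kg, between the bar and a fixed head rail; origin at the middle of its underside. Stays where it is.
- leads: Bystander: stack of metal strips 16 x 70 x 12 mm on the galley, origin under its middle.
- furniture: Bystander: wooden spacing block 20 x 80 x 16 mm on the galley, origin under its middle.
- spacer: Bystander: brass spacing piece 14 x 30 x 10 mm on the galley behind the type, origin under its middle.
- stick: Bystander: steel composing stick 55 x 200 x 19 mm, origin under its middle.
- tweezers: Bystander: steel tweezers 130 mm long, lying flat.
- can: Bystander: grey metal can, 76 mm diameter, 90 mm tall, standing.
- brush: Bystander: brush lying flat.
- planer: Bystander: wooden planer block 80 x 150 x 45 mm.
Not all that is in view belongs to the job. Leave any green or purple look-alike of the clamp_a alone. Leave any green look-alike of the clamp_b alone.

How it is judged:
By the outcome, as a careful person would: the job done as asked, in the order asked, and still so for the second after the job is handed in, with the robot touching nothing.
It also fails if it takes over 64 s, if anything falls off the work surface, if the arm or the gripper's body presses on something with over 40 N, if the wrist force passes 120 N, or if a joint passes its speed limit or range.

## Robot

A 7-joint arm with a two-finger parallel gripper is mounted at the origin on the work surface. World frame = base frame: x ahead of the robot, y to its left, z up, the work surface at z = 0. Lengths are in m, angles in rad, forces in N, time in s.
With the tool pointing down it reaches from about 0.4 to 0.85 m from the base axis. Payload 10.4 kg.
Tool frame: the origin (TCP) lies at the very end of the fingers, on their centre line; the grasp point (between the pads) lies robot.hold_point_z behind it (robot.hold_point_z is the distance from the TCP to the grasp point, in m); x points along the fingers, z is the direction in which the jaws open and shut, and the axes are right-handed (so a half turn about x gives the same grasp; the last joint's range is limited). The gripper opens to 85 mm and grips with 20 to 120 N. Pads are 22 mm wide; open, the fingers measure 114 mm over their backs; the gripper's body (76 mm by 85 mm) begins 54 mm behind the grasp point. The pads swing forward as they close: fully open they stand 13 mm farther back than shut.
Start: joints at [1.291, 0.332, -0.065, 1.46, 0.022, 1.35, -0.088], TCP at [0.159, -0.605, 0.231] pointing down, gripper open.
Joint ranges: [-2.6, 2.6], [-0.5, 2.12], [-1.47, 1.34], [0.16, 2.42], [-1.27, 4.41], [0.06, 2.06], [-2.6, 2.6]. Speed limits (rad/s): [2.22, 2.22, 2.79, 2.79, 3.14, 3.14, 3.14].

## Interface

Orientations are given as a unit quaternion [w, x, y, z].
In Python, from workcell import robot, optics gives the robot as it stands.
- The arm moves only by the tool move_arm, never from a script. Its argument "increments" is a list of rows, each an object of numbers: "rx", "ry", "rz": the turn, a rotation vector about the tool's x, y, z in rad; "x", "y", "z": the shift along the tool's x, y, z in m; "claw": the finger opening in m, from 0 to 0.0854. In form: [{"rx": .., "ry": .., "rz": .., "x": .., "y": .., "z": .., "claw": ..}, ...]. A call has 1 to 20 rows; each row shifts and turns the commanded pose from where the row before left it, along the tool's axes as they then stand; what a row does not reach is not made up. A row lasts 1/10 s, in which the tool goes at most 50 mm and 8.59 degrees, less where a joint would pass 70% of its speed; a pose out of reach is approached as far as the arm can. A call with a gripper value outside its range is refused whole. The fingers move at their own pace and stop on an object; "squeeze" is the grip in N (left out, the last holds). Time passes only in rows, so rows that do not move let the fingers close. It gives the time, the measured TCP pose, the force and the opening at its end, in the units of the state.
- robot.state(): the state, without advancing time (a new reading comes with each control period).
- optics.snapshot(name): name is "scene" or "top"; returns the picture (420x560x3 uint8, red, green, blue); there is no depth.
- optics.calibration(name): a dict with "K" (3x3 intrinsics, pixels), "k1" (the pictures are not rectified: a ray, as slopes to the right and down, at radius r is drawn at 1 + k1 r^2 times it, then the intrinsics apply), "T" (4x4, takes a point from camera to world coordinates). Camera axes: x right, y up, looking along -z (the intrinsics and any distortion apply to the point x, -y, -z); pixel columns grow to the right and rows downward; lengths in m; the calibration is good to about 2 mm. A picture is of the moment at which its call begins. calibration takes no time and is no camera call.
- robot.sign_off(): hands the job in, once; it reports no verdict.
The state is a dict: "t": time; "q": joint angles; "joint_velocities": joint speeds; "tau": joint torques, N m; "tcp_pos": TCP position; "tool_rot": TCP orientation; "contact_force": force on the tool from outside, world axes, zero at the start; "ft_torque": the same for the moment, N m; "gripper_width": finger opening in m.
Only numpy, scipy, OpenCV 4.12 (cv2) and the standard library are available. Lean on these libraries where they do the work, as an engineer would, in place of code of your own. Each camera call takes 0.05 s, during which the arm holds its last target.

## Working session

There is one attempt and no reset: what is moved stays moved. The work goes in short steps, Python scripts to look and compute and a tool call to move; the robot and the scene stay as the last step left them, time stands still between calls to the robot, and variables do not carry over. Pictures are saved under pics/ and viewed, and the job is handed in when it is done.

Besides the shell and the picture viewer there is one more tool, called after ">>>" as a command line: name --argument value ..., lists and objects as JSON in quotes. move_arm: Moves the arm, as the interface text tells. Its arguments: {"type":"object","properties":{"increments":{"type":"array"},"squeeze":{"type":"number"}},"required":["increments"]}

```bash
mkdir -p pics; ls; python3 - <<'E'
from workcell import robot, optics
import cv2
s=robot.state()
for k,v in s.items(): print(k,v)
print(robot.hold_point_z)
for n in ("scene","top"):
    im=optics.snapshot(n); cv2.imwrite(f"pics/{n}0.png",im[:,:,::-1]); c=optics.calibration(n); print(n,c)
E
```

```text
pics
t 0.0
q [ 1.2914153   0.33291498 -0.06468685  1.46095702  0.02157255  1.34992512
 -0.08846835]
joint_velocities [ 0.00178921 -0.0011426  -0.00033723 -0.00097188 -0.0004532   0.00029005
  0.00135291]
tau [ 4.82711730e-04 -6.25452805e+01  4.92941123e-02 -3.91599476e+01
  1.61906413e-02  1.00878283e-02  2.61393450e-05]
tcp_pos [ 0.15862511 -0.60412872  0.23048149]
tool_rot [ 0.55947791  0.43216821  0.56034399 -0.4315434 ]
contact_force [ 1.06863287e-01  1.16434971e+00 -2.05811363e-04]
ft_torque [ 0.0613237   0.02135951 -0.01599598]
gripper_width 0.08534303666164965
0.0187
scene {'K': array([[379.83212763,   0.        , 281.079968  ],
       [  0.        , 379.83212763, 207.34512495],
       [  0.        ,   0.        ,   1.        ]]), 'k1': -0.022497488473992997, 'T': array([[ 0.44438715, -0.67579898,  0.58806105,  1.07381817],
       [ 0.89583032,  0.33731999, -0.28931517, -0.27645346],
       [-0.00284585,  0.65537086,  0.75530188,  0.84611201],
       [ 0.        ,  0.        ,  0.        ,  1.        ]])}
top {'K': array([[469.75601576,   0.        , 275.39552856],
       [  0.        , 469.75601576, 217.74043652],
       [  0.        ,   0.        ,   1.        ]]), 'k1': -0.09538791377243512, 'T': array([[ 0.00336727,  0.99769552, -0.06776654,  0.3558192 ],
       [-0.99997234,  0.00380887,  0.00638827,  0.01257978],
       [ 0.00663167,  0.06774315,  0.99768075,  1.66206931],
       [ 0.        ,  0.        ,  0.        ,  1.        ]])}
```

View pics/scene0.png

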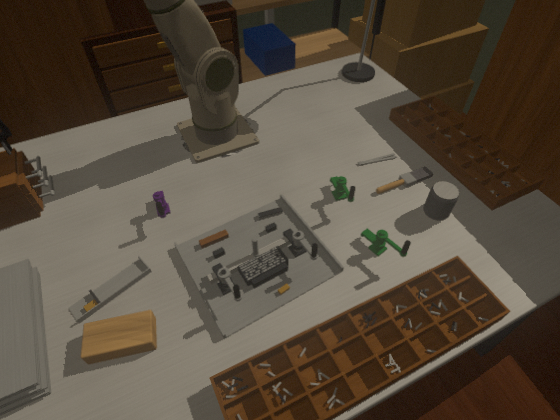

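View pics/top0.png

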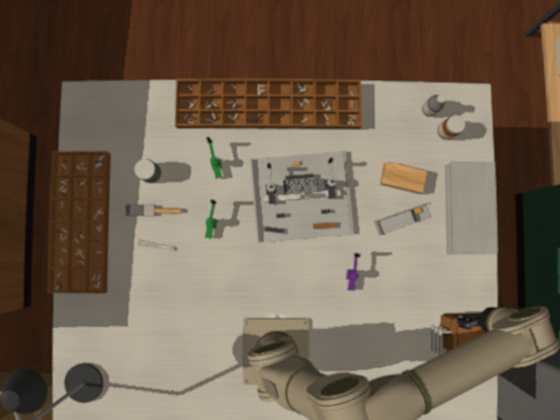

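```bash
python3 - <<'E'
import cv2
a=cv2.imread('pics/top0.png')[90:300,150:400]; cv2.imwrite('pics/topc.png',cv2.resize(a,None,fx=2.8,fy=2.8,interpolation=2))
a=cv2.imread('pics/scene0.png')[150:350,150:400]; cv2.imwrite('pics/scenec.png',cv2.resize(a,None,fx=3,fy=3,interpolation=2))
E
```

```text
(no output)
```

View pics/topc.png

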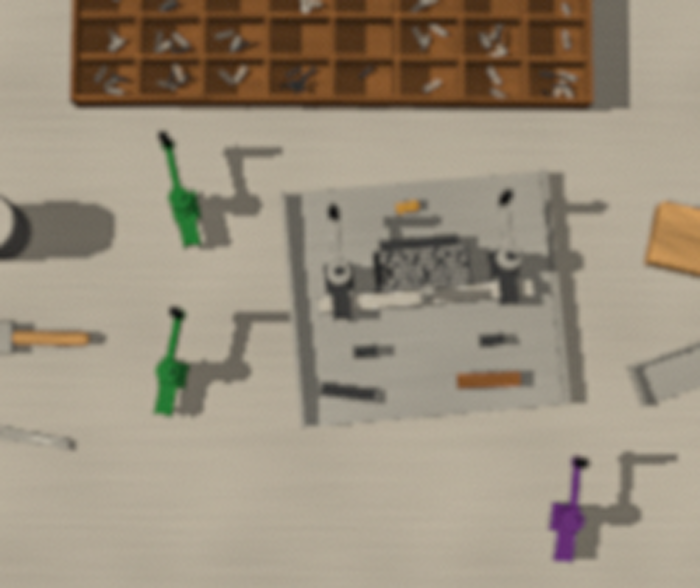

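View pics/scenec.png

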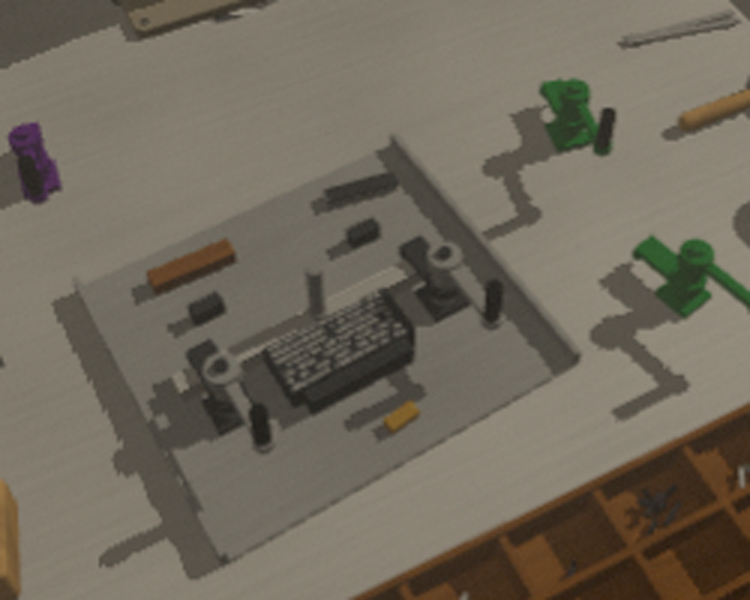

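The galley is in the middle of the top view. The grey clamps with black grips are at top px (270,188) and (331,184). The green ones at (215,160) and (210,225) and the purple one at (352,272) are look-alikes off the galley, so they are not mine. Next I enlarge the grips and the bar post to measure them.

```bash
python3 - <<'E'
import cv2
a=cv2.imread('pics/top0.png')[145:215,250:350]; cv2.imwrite('pics/topd.png',cv2.resize(a,None,fx=8,fy=8,interpolation=cv2.INTER_NEAREST))
a=cv2.imread('pics/scene0.png')[220:310,200:325]; cv2.imwrite('pics/scened.png',cv2.resize(a,None,fx=6,fy=6,interpolation=cv2.INTER_NEAREST))
E
```

```text
(no output)
```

View pics/topd.png

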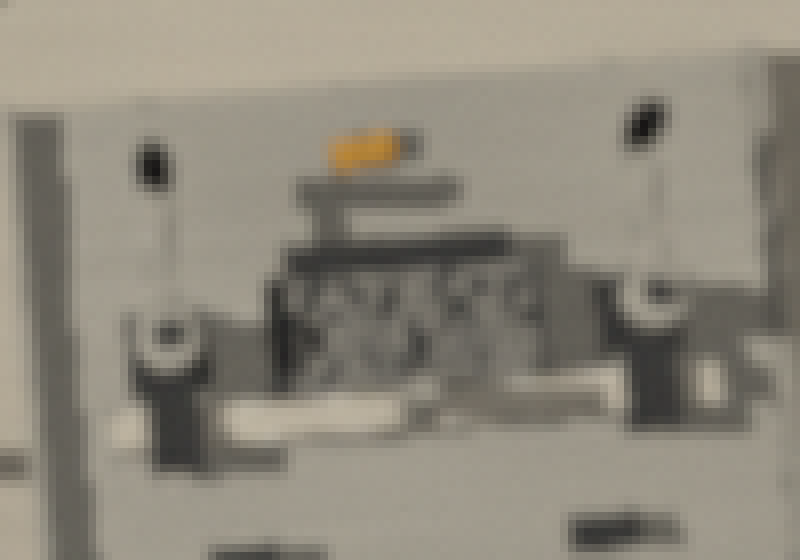

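View pics/scened.png

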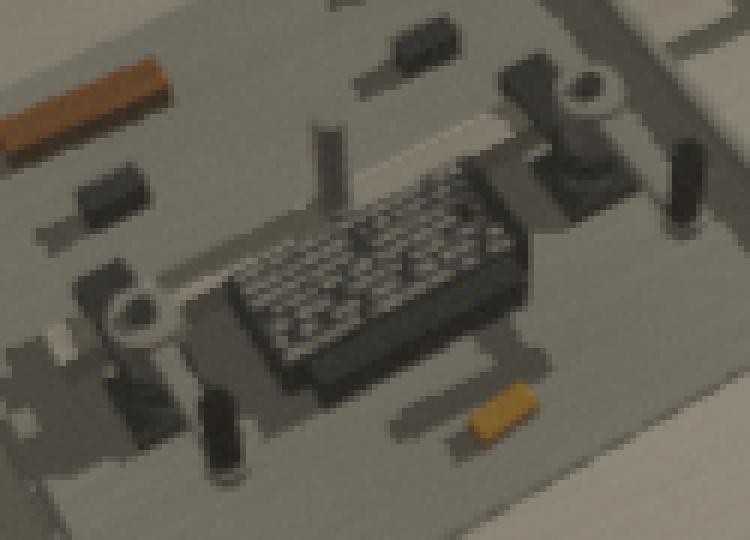

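Top view: the black grips are near px (269,165.5) and (330.5,160.5), and the bar post is near (302.5,195). Scene view: the grips are near (237,291) and (314,251), and the bar post top is near (255,241). Next I triangulate these.

```bash
cat > h.py <<'E'
import numpy as np, cv2
from workcell import robot, optics
def ray(n,u,v):
    c=optics.calibration(n);K=c['K']
    d=cv2.undistortPoints(np.array([[[u,v]]],float),K,np.array([c['k1'],0,0,0]))[0,0]
    T=c['T']; r=T[:3,:3]@np.array([d[0],-d[1],-1]); return T[:3,3],r/np.linalg.norm(r)
def plane(n,u,v,z):
    o,r=ray(n,u,v); return (o+r*(z-o[2])/r[2]).round(4)
def tri(p,q):
    o1,r1=ray('top',*p);o2,r2=ray('scene',*q)
    A=np.stack([r1,-r2],1);s=np.linalg.lstsq(A,o2-o1,rcond=None)[0]
    a,b=o1+s[0]*r1,o2+s[1]*r2; return ((a+b)/2).round(4),np.linalg.norm(a-b).round(4)
def blob(im,x0,y0,x1,y1,thr):
    g=im[y0:y1,x0:x1].max(2).astype(float); w=np.clip(thr-g,0,None)
    yy,xx=np.mgrid[y0:y1,x0:x1]; return (w*xx).sum()/w.sum(),(w*yy).sum()/w.sum()
E
python3 - <<'E'
from h import *
t=cv2.imread('pics/top0.png');s=cv2.imread('pics/scene0.png')
gl=blob(t,264,160,275,171,80),blob(s,308,240,320,261,70)
gr=blob(t,325,155,336,166,80),blob(s,232,283,242,301,70)
for n,g in(('L',gl),('R',gr)):
    print(n,g,tri(*g),plane('top',*g[0],.097),plane('scene',*g[1],.095))
# ring centers (top of screw)
for n,p,q in(('screwL',(271.2,187),(298,234.3)),('screwR',(332,181.5),(223,271.5))): print(n,tri(p,q))
print('posttop',plane('scene',255,241,.088),plane('scene',255.2,248,.066),plane('top',302.7,196,.088))
# corners galley (z~.004 front-edges, rim tops .02)
for p in((252,159),(345.5,152)): print('far',plane('top',*p,.02))
for p in((258,241),(357,234)): print('near',plane('top',*p,.02))
E
```

```text
L ((np.float64(268.7315634218289), np.float64(165.53687315634218)), (np.float64(313.9641728134879), np.float64(249.7644889357218))) (array([0.6399, 0.0253, 0.0872]), np.float64(0.0007)) [0.6383 0.0256 0.097 ] [0.6442 0.0219 0.095 ]
R ((np.float64(330.12806539509535), np.float64(160.20708446866485)), (np.float64(236.2121615623613), np.float64(290.9383044829117))) (array([ 0.6593, -0.1837,  0.0874]), np.float64(0.0016)) [ 0.6577 -0.1818  0.097 ] [ 0.6632 -0.1854  0.095 ]
screwL (array([0.5696, 0.0181, 0.0697]), np.float64(0.0023))
screwR (array([ 0.5889, -0.1911,  0.0711]), np.float64(0.0004))
posttop [ 0.553 -0.092  0.088] [ 0.5577 -0.0948  0.066 ] [ 0.5366 -0.0893  0.088 ]
far [0.6754 0.0856 0.02  ]
far [ 0.7026 -0.2464  0.02  ]
near [0.3857 0.0625 0.02  ]
near [ 0.4112 -0.2846  0.02  ]
```

```bash
cat >> h.py <<'E'
from scipy.spatial.transform import Rotation as R
YAW=np.arctan2(.0194,.209); EX=np.array([np.cos(YAW),np.sin(YAW)]); EY=np.array([-EX[1],EX[0]])
def quat(q): return R.from_quat(q,scalar_first=True)
def target_delta(pos,zdir_ang,s=None):
    """tool-frame rotvec & shift for tool pointing down with jaw axis at world angle; picks nearest of half turns"""
    s=s or robot.state(); M=quat(s['tool_rot']).as_matrix(); best=None
    for k in (0,np.pi):
        a=zdir_ang+k; x=np.array([0,0,-1.]); z=np.array([np.cos(a),np.sin(a),0]); y=np.cross(z,x)
        W=np.stack([x,y,z],1); rv=R.from_matrix(M.T@W).as_rotvec()
        if best is None or np.linalg.norm(rv)<np.linalg.norm(best): best=rv
    d=M.T@(np.array(pos)-s['tcp_pos']); return best.round(4),d.round(4)
def jaw_ang(s): z=quat(s['tool_rot']).as_matrix()[:,2]; return np.arctan2(z[1],z[0])
E
python3 - <<'E'
from h import *
s=robot.state(); print(quat(s['tool_rot']).as_matrix().round(3))
print(np.degrees(YAW),jaw_ang(s))
print(target_delta([.639,.0248,.20],YAW+np.pi/2))
print(target_delta([.6587,-.184,.20],YAW+np.pi/2))
E
```

```text
[[-0.     0.967  0.254]
 [ 0.001  0.254 -0.967]
 [-1.    -0.    -0.001]]
5.303168179292325 -1.3139517499197528
(array([ 1.643e-01, -1.300e-03,  1.000e-04]), array([ 0.0312,  0.6243, -0.4863]))
(array([ 1.643e-01, -1.300e-03,  1.000e-04]), array([ 0.0309,  0.5903, -0.2793]))
```

>>> move_arm --increments '[{"rx": 0.08, "y": 0.028, "z": -0.02}, {"rx": 0.084, "y": 0.028, "z": -0.02}, {"y": 0.03, "z": -0.02}, {"y": 0.03, "z": -0.02}, {"y": 0.03, "z": -0.02}, {"y": 0.03, "z": -0.02}, {"y": 0.03, "z": -0.02}, {"y": 0.03, "z": -0.02}, {"y": 0.03, "z": -0.02}, {"y": 0.03, "z": -0.02}, {"y": 0.03, "z": -0.02}, {"y": 0.03, "z": -0.02}, {"y": 0.03, "z": -0.02}, {"y": 0.03, "z": -0.02}, {"y": 0.03, "z": -0.02}, {"y": 0.03, "z": -0.02}, {"y": 0.03, "z": -0.02}, {"y": 0.03, "z": -0.02}, {}, {}]'

```text
schema error: expected keys rx, ry, rz, x, y, z, claw
```

```bash
python3 - <<'E'
from h import *
s=robot.state(); print(s['t'],s['tcp_pos'],s['q'].round(3),s['contact_force'],s['gripper_width'])
print(target_delta([.6587,-.184,.20],YAW+np.pi/2))
E
```

```text
0.1 [ 0.15868828 -0.60418092  0.2305885 ] [ 1.291  0.333 -0.065  1.461  0.022  1.35  -0.088] [-0.41214958  0.68145765  0.0442464 ] 0.08550900589467597
(array([ 1.643e-01, -1.300e-03,  1.000e-04]), array([ 0.0309,  0.5903, -0.2793]))
```

>>> move_arm --increments '[{"rx": 0.08, "ry": 0, "rz": 0, "x": 0, "y": 0.028, "z": -0.02, "claw": 0.085}, {"rx": 0.084, "ry": 0, "rz": 0, "x": 0, "y": 0.028, "z": -0.02, "claw": 0.085}, {"rx": 0, "ry": 0, "rz": 0, "x": 0, "y": 0.03, "z": -0.02, "claw": 0.085}, {"rx": 0, "ry": 0, "rz": 0, "x": 0, "y": 0.03, "z": -0.02, "claw": 0.085}, {"rx": 0, "ry": 0, "rz": 0, "x": 0, "y": 0.03, "z": -0.02, "claw": 0.085}, {"rx": 0, "ry": 0, "rz": 0, "x": 0, "y": 0.03, "z": -0.02, "claw": 0.085}, {"rx": 0, "ry": 0, "rz": 0, "x": 0, "y": 0.03, "z": -0.02, "claw": 0.085}, {"rx": 0, "ry": 0, "rz": 0, "x": 0, "y": 0.03, "z": -0.02, "claw": 0.085}, {"rx": 0, "ry": 0, "rz": 0, "x": 0, "y": 0.03, "z": -0.02, "claw": 0.085}, {"rx": 0, "ry": 0, "rz": 0, "x": 0, "y": 0.03, "z": -0.02, "claw": 0.085}, {"rx": 0, "ry": 0, "rz": 0, "x": 0, "y": 0.03, "z": -0.02, "claw": 0.085}, {"rx": 0, "ry": 0, "rz": 0, "x": 0, "y": 0.03, "z": -0.02, "claw": 0.085}, {"rx": 0, "ry": 0, "rz": 0, "x": 0, "y": 0.03, "z": -0.02, "claw": 0.085}, {"rx": 0, "ry": 0, "rz": 0, "x": 0, "y": 0.03, "z": -0.02, "claw": 0.085}, {"rx": 0, "ry": 0, "rz": 0, "x": 0, "y": 0.03, "z": -0.02, "claw": 0.085}, {"rx": 0, "ry": 0, "rz": 0, "x": 0, "y": 0.03, "z": -0.02, "claw": 0.085}, {"rx": 0, "ry": 0, "rz": 0, "x": 0, "y": 0.03, "z": -0.02, "claw": 0.085}, {"rx": 0, "ry": 0, "rz": 0, "x": 0, "y": 0, "z": -0.02, "claw": 0.085}, {"rx": 0, "ry": 0, "rz": 0, "x": 0, "y": 0, "z": 0, "claw": 0.085}, {"rx": 0, "ry": 0, "rz": 0, "x": 0, "y": 0, "z": 0, "claw": 0.085}]'

```text
t: 2.1
tcp_pos: [0.6226, -0.1935, 0.2312]
tool_rot: [0.523, 0.476, 0.523, -0.477]
contact_force: [-0.3, -0.4, 0.4]
gripper_width: 0.0853
```

```bash
python3 - <<'E'
from h import *
s=robot.state(); print(s['t'],s['tcp_pos'],s['q'].round(3),s['contact_force'],s['gripper_width'])
print(target_delta([.6587,-.184,.20],YAW+np.pi/2))
E
```

```text
2.1 [ 0.62264818 -0.19350297  0.23119347] [ 0.511  0.42  -0.385  1.365  0.157  1.387 -1.35 ] [-0.28375738 -0.43745018  0.38800221] 0.0853467426497997
(array([0.0003, 0.0006, 0.0007]), array([ 0.0312,  0.0368, -0.0061]))
```

>>> move_arm --increments '[{"rx": 0, "ry": 0, "rz": 0, "x": 0.01, "y": 0.02, "z": -0.003, "claw": 0.085}, {"rx": 0, "ry": 0, "rz": 0, "x": 0.015, "y": 0.017, "z": -0.003, "claw": 0.085}, {"rx": 0, "ry": 0, "rz": 0, "x": 0.02, "y": 0, "z": 0, "claw": 0.085}, {"rx": 0, "ry": 0, "rz": 0, "x": 0.02, "y": 0, "z": 0, "claw": 0.085}, {"rx": 0, "ry": 0, "rz": 0, "x": 0.02, "y": 0, "z": 0, "claw": 0.06}, {"rx": 0, "ry": 0, "rz": 0, "x": 0.02, "y": 0, "z": 0, "claw": 0.05}, {"rx": 0, "ry": 0, "rz": 0, "x": 0.02, "y": 0, "z": 0, "claw": 0.04}, {"rx": 0, "ry": 0, "rz": 0, "x": 0.015, "y": 0, "z": 0, "claw": 0.03}, {"rx": 0, "ry": 0, "rz": 0, "x": 0.008, "y": 0, "z": 0, "claw": 0.03}, {"rx": 0, "ry": 0, "rz": 0, "x": 0, "y": 0, "z": 0, "claw": 0.03}, {"rx": 0, "ry": 0, "rz": 0, "x": 0, "y": 0, "z": 0, "claw": 0.03}]' --squeeze 20

```text
t: 3.2
tcp_pos: [0.6599, -0.1842, 0.0842]
tool_rot: [0.523, 0.477, 0.522, -0.476]
contact_force: [0.3, -0.1, -0.6]
gripper_width: 0.03
```

```bash
python3 - <<'E'
from h import *
s=robot.state(); print(s['t'],s['tcp_pos'],s['q'].round(3),s['contact_force'],s['gripper_width'])
print(target_delta([.6587,-.184,.083],YAW+np.pi/2))
for n in ("scene","top"):
    im=optics.snapshot(n)[:,:,::-1]; a=im[200:320,180:340] if n=='scene' else im[140:230,240:360]
    cv2.imwrite(f'pics/{n}1.png',cv2.resize(a,None,fx=5,fy=5,interpolation=2))
E
```

```text
3.2 [ 0.65986581 -0.18415984  0.08421397] [ 0.463  0.596 -0.367  1.43   0.222  1.155 -1.414] [ 0.30676796 -0.07030895 -0.64096449] 0.029952015408686396
(array([-0.0002,  0.0005, -0.001 ]), array([ 0.0012, -0.0011, -0.0003]))
```

View pics/scene1.png

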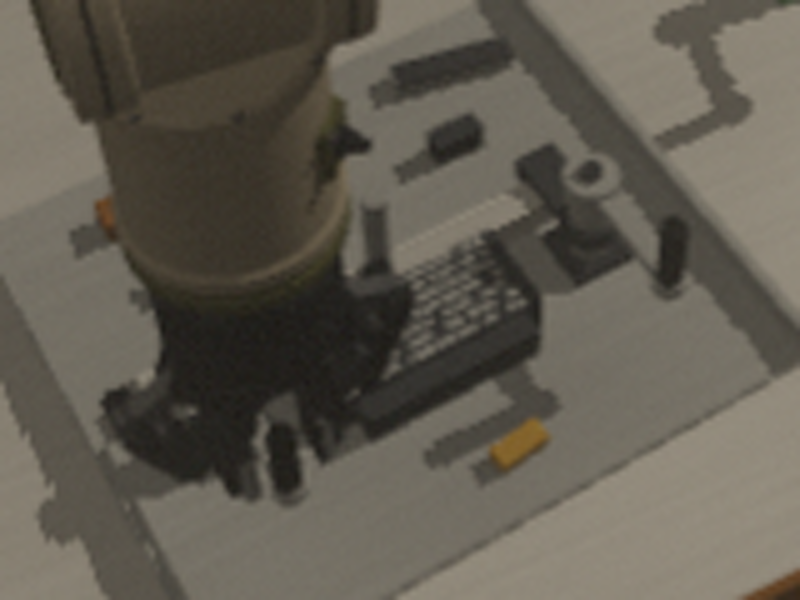

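The black grip post at crop px (282,455) stands between the two fingers, at crop x of about 240 and 325. I'll close gently.

>>> move_arm --increments '[{"rx": 0, "ry": 0, "rz": 0, "x": 0, "y": 0, "z": 0, "claw": 0.02}, {"rx": 0, "ry": 0, "rz": 0, "x": 0, "y": 0, "z": 0, "claw": 0.016}, {"rx": 0, "ry": 0, "rz": 0, "x": 0, "y": 0, "z": 0, "claw": 0.012}, {"rx": 0, "ry": 0, "rz": 0, "x": 0, "y": 0, "z": 0, "claw": 0.012}, {"rx": 0, "ry": 0, "rz": 0, "x": 0, "y": 0, "z": 0, "claw": 0.012}]' --squeeze 20

```text
t: 3.8
tcp_pos: [0.6599, -0.1833, 0.0839]
tool_rot: [0.523, 0.476, 0.523, -0.476]
contact_force: [-1.5, 1.9, 5.2]
gripper_width: 0.0133
```

>>> move_arm --increments '[{"rx": 0, "ry": 0, "rz": 0, "x": 0, "y": 0, "z": 0.001, "claw": 0.012}, {"rx": 0, "ry": 0, "rz": 0, "x": 0, "y": 0, "z": 0.001, "claw": 0.012}, {"rx": 0, "ry": 0, "rz": 0, "x": 0, "y": 0, "z": 0, "claw": 0.012}]'

```text
t: 4.1
tcp_pos: [0.66, -0.1841, 0.0839]
tool_rot: [0.523, 0.477, 0.523, -0.475]
contact_force: [-1.9, 4.8, 6.7]
gripper_width: 0.0132
```

>>> move_arm --increments '[{"rx": 0, "ry": 0, "rz": 0, "x": 0, "y": 0, "z": 0.001, "claw": 0.012}, {"rx": 0, "ry": 0, "rz": 0, "x": 0, "y": 0, "z": 0.001, "claw": 0.012}, {"rx": 0, "ry": 0, "rz": 0, "x": 0, "y": 0, "z": 0, "claw": 0.012}]'

```text
t: 4.4
tcp_pos: [0.6602, -0.1856, 0.0838]
tool_rot: [0.523, 0.477, 0.523, -0.475]
contact_force: [-1.8, 6.3, 5.7]
gripper_width: 0.0132
```

>>> move_arm --increments '[{"rx": 0, "ry": 0, "rz": 0, "x": 0, "y": 0, "z": -0.002, "claw": 0.012}, {"rx": 0, "ry": 0, "rz": 0, "x": 0, "y": 0, "z": -0.002, "claw": 0.012}, {"rx": 0, "ry": 0, "rz": 0, "x": 0, "y": 0, "z": -0.002, "claw": 0.012}, {"rx": 0, "ry": 0, "rz": 0, "x": 0, "y": 0, "z": 0, "claw": 0.012}]'

```text
t: 4.8
tcp_pos: [0.6599, -0.1833, 0.0839]
tool_rot: [0.523, 0.476, 0.521, -0.477]
contact_force: [3.1, -4.6, 4.2]
gripper_width: 0.0129
```

>>> move_arm --increments '[{"rx": 0, "ry": 0, "rz": 0, "x": 0, "y": 0, "z": -0.001, "claw": 0.012}, {"rx": 0, "ry": 0, "rz": 0, "x": 0, "y": 0, "z": -0.001, "claw": 0.012}, {"rx": 0, "ry": 0, "rz": 0, "x": 0, "y": 0, "z": 0, "claw": 0.012}]'

```text
t: 5.1
tcp_pos: [0.6599, -0.1825, 0.0839]
tool_rot: [0.524, 0.476, 0.521, -0.477]
contact_force: [4.8, -7.5, 3.7]
gripper_width: 0.0133
```

>>> move_arm --increments '[{"rx": 0, "ry": 0, "rz": 0, "x": 0, "y": 0, "z": -0.001, "claw": 0.012}, {"rx": 0, "ry": 0, "rz": 0, "x": 0, "y": 0, "z": -0.001, "claw": 0.012}, {"rx": 0, "ry": 0, "rz": 0, "x": 0, "y": 0, "z": 0, "claw": 0.012}]'

```text
t: 5.4
tcp_pos: [0.6599, -0.1824, 0.084]
tool_rot: [0.524, 0.476, 0.52, -0.478]
contact_force: [6.1, -11.4, 2.0]
gripper_width: 0.013
```

>>> move_arm --increments '[{"rx": 0, "ry": 0, "rz": 0, "x": 0, "y": 0, "z": 0.002, "claw": 0.012}, {"rx": 0, "ry": 0, "rz": 0, "x": 0, "y": 0, "z": 0.002, "claw": 0.012}, {"rx": 0, "ry": 0, "rz": 0, "x": 0, "y": 0, "z": 0.002, "claw": 0.012}, {"rx": 0, "ry": 0, "rz": 0, "x": 0, "y": 0, "z": 0.002, "claw": 0.012}, {"rx": 0, "ry": 0, "rz": 0, "x": 0, "y": 0, "z": 0, "claw": 0.012}]'

```text
t: 5.9
tcp_pos: [0.6601, -0.1842, 0.0839]
tool_rot: [0.523, 0.477, 0.523, -0.475]
contact_force: [0.6, 2.3, 7.4]
gripper_width: 0.0132
```

>>> move_arm --increments '[{"rx": 0, "ry": 0, "rz": 0, "x": 0, "y": 0, "z": 0.001, "claw": 0.012}, {"rx": 0, "ry": 0, "rz": 0, "x": 0, "y": 0, "z": 0.001, "claw": 0.012}, {"rx": 0, "ry": 0, "rz": 0, "x": 0, "y": 0, "z": 0, "claw": 0.012}]'

```text
t: 6.2
tcp_pos: [0.6602, -0.1852, 0.0838]
tool_rot: [0.522, 0.477, 0.524, -0.475]
contact_force: [-1.2, 6.2, 7.3]
gripper_width: 0.0127
```

The near (-y) clamp plateaus at about 6 N and yields towards -y. Towards +y it builds to 11 N with almost no motion. So it loosens towards -y, clockwise from above.

>>> move_arm --increments '[{"rx": 0.045, "ry": 0, "rz": 0, "x": 0, "y": -0.0002, "z": 0.0042, "claw": 0.012}, {"rx": 0.045, "ry": 0, "rz": 0, "x": 0, "y": -0.0003, "z": 0.0042, "claw": 0.012}, {"rx": 0.045, "ry": 0, "rz": 0, "x": 0, "y": -0.0003, "z": 0.0042, "claw": 0.012}, {"rx": 0.045, "ry": 0, "rz": 0, "x": 0, "y": -0.0004, "z": 0.0042, "claw": 0.012}]'

```text
t: 6.6
tcp_pos: [0.6595, -0.2011, 0.0838]
tool_rot: [0.477, 0.522, 0.479, -0.52]
contact_force: [-1.4, 7.9, 9.2]
gripper_width: 0.0132
```

>>> move_arm --increments '[{"rx": 0.045, "ry": 0, "rz": 0, "x": 0, "y": -0.0005, "z": 0.0042, "claw": 0.012}, {"rx": 0.045, "ry": 0, "rz": 0, "x": 0, "y": -0.0005, "z": 0.0042, "claw": 0.012}, {"rx": 0.045, "ry": 0, "rz": 0, "x": 0, "y": -0.0006, "z": 0.0042, "claw": 0.012}, {"rx": 0.045, "ry": 0, "rz": 0, "x": 0, "y": -0.0007, "z": 0.0041, "claw": 0.012}, {"rx": 0.045, "ry": 0, "rz": 0, "x": 0, "y": -0.0007, "z": 0.0041, "claw": 0.012}]'

```text
t: 7.1
tcp_pos: [0.6535, -0.221, 0.0838]
tool_rot: [0.416, 0.573, 0.417, -0.57]
contact_force: [1.6, 7.9, 6.5]
gripper_width: 0.013
```

```bash
python3 - <<'E'
from h import *
s=robot.state(); d=s['tcp_pos'][:2]-np.array([.589,-.191]); g=np.array([d@EX,d@EY]); print(g,np.hypot(*g),np.arctan2(-g[1],g[0]),s['q'].round(2))
E
```

```text
[ 0.06150148 -0.03582161] 0.07117316490951406 0.5274160667054599 [ 0.46  0.6  -0.28  1.42  0.17  1.15 -1.73]
```

>>> move_arm --increments '[{"rx": 0.045, "ry": 0, "rz": 0, "x": 0, "y": -0.0008, "z": 0.0041, "claw": 0.012}, {"rx": 0.045, "ry": 0, "rz": 0, "x": 0, "y": -0.0008, "z": 0.0041, "claw": 0.012}, {"rx": 0.045, "ry": 0, "rz": 0, "x": 0, "y": -0.0009, "z": 0.0041, "claw": 0.012}, {"rx": 0.045, "ry": 0, "rz": 0, "x": 0, "y": -0.001, "z": 0.0041, "claw": 0.012}, {"rx": 0.045, "ry": 0, "rz": 0, "x": 0, "y": -0.001, "z": 0.0041, "claw": 0.012}, {"rx": 0.045, "ry": 0, "rz": 0, "x": 0, "y": -0.0011, "z": 0.0041, "claw": 0.012}, {"rx": 0.045, "ry": 0, "rz": 0, "x": 0, "y": -0.0011, "z": 0.0041, "claw": 0.012}, {"rx": 0.045, "ry": 0, "rz": 0, "x": 0, "y": -0.0012, "z": 0.004, "claw": 0.012}, {"rx": 0.045, "ry": 0, "rz": 0, "x": 0, "y": -0.0013, "z": 0.004, "claw": 0.012}, {"rx": 0.045, "ry": 0, "rz": 0, "x": 0, "y": -0.0013, "z": 0.004, "claw": 0.012}, {"rx": 0, "ry": 0, "rz": 0, "x": 0, "y": 0, "z": 0, "claw": 0.012}, {"rx": 0, "ry": 0, "rz": 0, "x": 0, "y": 0, "z": 0, "claw": 0.012}]'

```text
t: 8.3
tcp_pos: [0.6249, -0.2525, 0.0839]
tool_rot: [0.278, 0.651, 0.279, -0.649]
contact_force: [4.3, 4.0, 5.3]
gripper_width: 0.0131
```

```bash
python3 - <<'E'
from h import *
s=robot.state(); d=s['tcp_pos'][:2]-np.array([.589,-.191]); g=np.array([d@EX,d@EY]); print(g,np.hypot(*g),np.arctan2(-g[1],g[0]),s['q'].round(2),jaw_ang(s)-YAW)
E
```

```text
[ 0.03009847 -0.06454162] 0.07121473584477053 1.1344358548316322 [ 0.46  0.55 -0.19  1.47  0.11  1.12 -2.09] -2.4244012762532727
```

>>> move_arm --increments '[{"rx": 0.045, "ry": 0, "rz": 0, "x": 0, "y": -0.0014, "z": 0.004, "claw": 0.012}, {"rx": 0.03, "ry": 0, "rz": 0, "x": 0, "y": -0.001, "z": 0.0025, "claw": 0.012}, {"rx": 0, "ry": 0, "rz": 0, "x": 0, "y": 0, "z": 0, "claw": 0.012}, {"rx": 0, "ry": 0, "rz": 0, "x": 0, "y": 0, "z": 0, "claw": 0.012}]'

```text
t: 8.7
tcp_pos: [0.6187, -0.2557, 0.0839]
tool_rot: [0.254, 0.661, 0.254, -0.659]
contact_force: [4.5, 3.7, 5.2]
gripper_width: 0.0128
```

```bash
python3 - <<'E'
from h import *
s=robot.state(); d=s['tcp_pos'][:2]-np.array([.589,-.191]); g=np.array([d@EX,d@EY]); print(g,np.hypot(*g),np.arctan2(-g[1],g[0]),s['q'].round(2),jaw_ang(s)-YAW)
E
```

```text
[ 0.02360838 -0.0672132 ] 0.07123881973457862 1.233011809947331 [ 0.45  0.54 -0.18  1.49  0.1   1.12 -2.15] -2.4994000672818335
```

>>> move_arm --increments '[{"rx": 0, "ry": 0, "rz": 0, "x": 0, "y": 0, "z": -0.001, "claw": 0.02}, {"rx": 0, "ry": 0, "rz": 0, "x": 0, "y": 0, "z": 0, "claw": 0.04}, {"rx": 0, "ry": 0, "rz": 0, "x": 0, "y": 0, "z": 0, "claw": 0.05}, {"rx": 0, "ry": 0, "rz": 0, "x": 0, "y": 0, "z": 0, "claw": 0.05}, {"rx": 0, "ry": 0, "rz": 0, "x": -0.02, "y": 0, "z": 0, "claw": 0.05}, {"rx": 0, "ry": 0, "rz": 0, "x": -0.03, "y": 0, "z": 0, "claw": 0.05}, {"rx": 0, "ry": 0, "rz": 0, "x": -0.03, "y": 0, "z": 0, "claw": 0.05}, {"rx": 0, "ry": 0, "rz": 0, "x": -0.03, "y": 0, "z": 0, "claw": 0.05}, {"rx": 0, "ry": 0, "rz": 0, "x": -0.03, "y": 0, "z": 0, "claw": 0.06}, {"rx": 0, "ry": 0, "rz": 0, "x": 0, "y": 0, "z": 0, "claw": 0.085}, {"rx": 0, "ry": 0, "rz": 0, "x": 0, "y": 0, "z": 0, "claw": 0.085}]'

```text
t: 9.8
tcp_pos: [0.6183, -0.2567, 0.2237]
tool_rot: [0.254, 0.66, 0.253, -0.66]
contact_force: [-0.8, 0.1, -0.5]
gripper_width: 0.0845
```

```bash
python3 - <<'E'
from h import *
s=robot.state(); print(s['q'].round(2),target_delta([.639,.0248,.2],YAW-np.pi/2))
for n in ("scene","top"):
    im=optics.snapshot(n)[:,:,::-1]; a=im[200:320,180:340] if n=='scene' else im[140:230,240:360]
    cv2.imwrite(f'pics/{n}2.png',cv2.resize(a,None,fx=5,fy=5,interpolation=2))
E
```

```text
[ 0.45  0.44 -0.18  1.33  0.08  1.37 -2.13] (array([-9.299e-01,  2.000e-04, -1.000e-03]), array([ 0.0236, -0.1953, -0.2038]))
```

View pics/scene2.png

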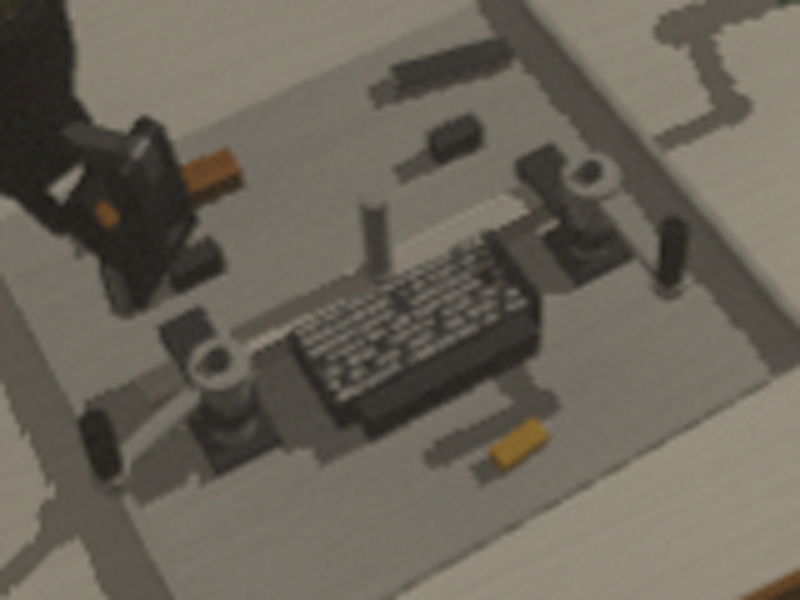

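The near lever now points outwards, with its grip at crop px (100,445). The other lever at (672,255) is untouched and the type is in place. Next I go to the +y clamp.

>>> move_arm --increments '[{"rx": -0.133, "ry": 0, "rz": 0, "x": 0, "y": 0, "z": 0, "claw": 0.085}, {"rx": -0.133, "ry": 0, "rz": 0, "x": 0, "y": 0, "z": 0, "claw": 0.085}, {"rx": -0.133, "ry": 0, "rz": 0, "x": 0, "y": 0, "z": 0, "claw": 0.085}, {"rx": -0.133, "ry": 0, "rz": 0, "x": 0, "y": 0, "z": 0, "claw": 0.085}, {"rx": -0.133, "ry": 0, "rz": 0, "x": 0, "y": 0, "z": 0, "claw": 0.085}, {"rx": -0.133, "ry": 0, "rz": 0, "x": 0, "y": 0, "z": 0, "claw": 0.085}, {"rx": -0.132, "ry": 0, "rz": 0, "x": 0, "y": 0, "z": 0, "claw": 0.085}, {"rx": 0, "ry": 0, "rz": 0, "x": 0, "y": 0.005, "z": -0.035, "claw": 0.085}, {"rx": 0, "ry": 0, "rz": 0, "x": 0, "y": 0.007, "z": -0.035, "claw": 0.085}, {"rx": 0, "ry": 0, "rz": 0, "x": 0, "y": 0.007, "z": -0.035, "claw": 0.085}, {"rx": 0, "ry": 0, "rz": 0, "x": 0, "y": 0.007, "z": -0.035, "claw": 0.085}, {"rx": 0, "ry": 0, "rz": 0, "x": 0, "y": 0.007, "z": -0.035, "claw": 0.085}, {"rx": 0, "ry": 0, "rz": 0, "x": 0, "y": 0.007, "z": -0.035, "claw": 0.085}, {"rx": 0, "ry": 0, "rz": 0, "x": 0, "y": 0.007, "z": -0.035, "claw": 0.085}, {"rx": 0, "ry": 0, "rz": 0, "x": 0, "y": 0, "z": -0.033, "claw": 0.085}, {"rx": 0, "ry": 0, "rz": 0, "x": 0, "y": 0, "z": 0, "claw": 0.085}, {"rx": 0, "ry": 0, "rz": 0, "x": 0, "y": 0, "z": 0, "claw": 0.085}]'

```text
t: 11.6
tcp_pos: [0.6387, 0.0253, 0.2221]
tool_rot: [0.523, 0.475, 0.523, -0.476]
contact_force: [0.1, -0.8, -0.6]
gripper_width: 0.0852
```

```bash
python3 - <<'E'
from h import *
s=robot.state(); print(s['q'].round(2),target_delta([.640,.0248,.083],YAW-np.pi/2))
E
```

```text
[ 0.22  0.4  -0.44  1.41  0.17  1.36 -1.7 ] (array([0.0019, 0.0001, 0.0019]), array([0.1391, 0.0015, 0.0006]))
```

>>> move_arm --increments '[{"rx": 0, "ry": 0, "rz": 0, "x": 0.015, "y": 0.001, "z": 0, "claw": 0.085}, {"rx": 0, "ry": 0, "rz": 0, "x": 0.02, "y": 0, "z": 0, "claw": 0.085}, {"rx": 0, "ry": 0, "rz": 0, "x": 0.02, "y": 0, "z": 0, "claw": 0.085}, {"rx": 0, "ry": 0, "rz": 0, "x": 0.02, "y": 0, "z": 0, "claw": 0.06}, {"rx": 0, "ry": 0, "rz": 0, "x": 0.02, "y": 0, "z": 0, "claw": 0.05}, {"rx": 0, "ry": 0, "rz": 0, "x": 0.02, "y": 0, "z": 0, "claw": 0.04}, {"rx": 0, "ry": 0, "rz": 0, "x": 0.016, "y": 0, "z": 0, "claw": 0.03}, {"rx": 0, "ry": 0, "rz": 0, "x": 0.007, "y": 0, "z": 0, "claw": 0.03}, {"rx": 0, "ry": 0, "rz": 0, "x": 0, "y": 0, "z": 0, "claw": 0.03}, {"rx": 0, "ry": 0, "rz": 0, "x": 0, "y": 0, "z": 0, "claw": 0.03}]'

```text
t: 12.6
tcp_pos: [0.6407, 0.0246, 0.0859]
tool_rot: [0.523, 0.477, 0.522, -0.476]
contact_force: [1.3, 0.2, 0.7]
gripper_width: 0.0297
```

>>> move_arm --increments '[{"rx": 0, "ry": 0, "rz": 0, "x": 0, "y": 0, "z": 0, "claw": 0.02}, {"rx": 0, "ry": 0, "rz": 0, "x": 0, "y": 0, "z": 0, "claw": 0.016}, {"rx": 0, "ry": 0, "rz": 0, "x": 0, "y": 0, "z": 0, "claw": 0.012}, {"rx": 0, "ry": 0, "rz": 0, "x": 0, "y": 0, "z": 0, "claw": 0.012}, {"rx": 0, "ry": 0, "rz": 0, "x": 0, "y": 0, "z": 0, "claw": 0.012}]'

```text
t: 13.1
tcp_pos: [0.6407, 0.0264, 0.0863]
tool_rot: [0.523, 0.477, 0.523, -0.475]
contact_force: [0.1, 5.9, 4.3]
gripper_width: 0.0131
```

>>> move_arm --increments '[{"rx": 0, "ry": 0, "rz": 0, "x": 0, "y": 0, "z": -0.001, "claw": 0.012}, {"rx": 0, "ry": 0, "rz": 0, "x": 0, "y": 0, "z": -0.001, "claw": 0.012}, {"rx": 0, "ry": 0, "rz": 0, "x": 0, "y": 0, "z": 0, "claw": 0.012}]'

```text
t: 13.4
tcp_pos: [0.6407, 0.0265, 0.0863]
tool_rot: [0.523, 0.477, 0.522, -0.476]
contact_force: [0.1, 0.9, 4.9]
gripper_width: 0.0132
```

>>> move_arm --increments '[{"rx": 0, "ry": 0, "rz": 0, "x": 0, "y": 0, "z": -0.001, "claw": 0.012}, {"rx": 0, "ry": 0, "rz": 0, "x": 0, "y": 0, "z": -0.001, "claw": 0.012}, {"rx": 0, "ry": 0, "rz": 0, "x": 0, "y": 0, "z": 0, "claw": 0.012}]'

```text
t: 13.7
tcp_pos: [0.6407, 0.0265, 0.0863]
tool_rot: [0.523, 0.476, 0.521, -0.477]
contact_force: [-0.6, -3.6, 5.7]
gripper_width: 0.013
```

>>> move_arm --increments '[{"rx": 0, "ry": 0, "rz": 0, "x": 0, "y": 0, "z": 0.002, "claw": 0.012}, {"rx": 0, "ry": 0, "rz": 0, "x": 0, "y": 0, "z": 0.002, "claw": 0.012}, {"rx": 0, "ry": 0, "rz": 0, "x": 0, "y": 0, "z": 0.002, "claw": 0.012}, {"rx": 0, "ry": 0, "rz": 0, "x": 0, "y": 0, "z": 0, "claw": 0.012}]'

```text
t: 14.1
tcp_pos: [0.6407, 0.0263, 0.0863]
tool_rot: [0.523, 0.477, 0.524, -0.474]
contact_force: [-1.9, 10.2, 5.1]
gripper_width: 0.0133
```

>>> move_arm --increments '[{"rx": 0, "ry": 0, "rz": 0, "x": 0, "y": 0, "z": 0.001, "claw": 0.012}, {"rx": 0, "ry": 0, "rz": 0, "x": 0, "y": 0, "z": 0.001, "claw": 0.012}, {"rx": 0, "ry": 0, "rz": 0, "x": 0, "y": 0, "z": 0, "claw": 0.012}]'

```text
t: 14.4
tcp_pos: [0.6407, 0.0262, 0.0863]
tool_rot: [0.523, 0.477, 0.525, -0.473]
contact_force: [-1.7, 14.9, 5.0]
gripper_width: 0.0129
```

Towards -y the force climbs to 15 N with no motion, so that is the tightening side. I back off and test +y.

>>> move_arm --increments '[{"rx": 0, "ry": 0, "rz": 0, "x": 0, "y": 0, "z": -0.003, "claw": 0.012}, {"rx": 0, "ry": 0, "rz": 0, "x": 0, "y": 0, "z": -0.003, "claw": 0.012}, {"rx": 0, "ry": 0, "rz": 0, "x": 0, "y": 0, "z": -0.003, "claw": 0.012}, {"rx": 0, "ry": 0, "rz": 0, "x": 0, "y": 0, "z": 0, "claw": 0.012}]'

```text
t: 14.8
tcp_pos: [0.6406, 0.0275, 0.0863]
tool_rot: [0.523, 0.476, 0.521, -0.477]
contact_force: [-0.9, -4.1, 5.3]
gripper_width: 0.0132
```

>>> move_arm --increments '[{"rx": 0, "ry": 0, "rz": 0, "x": 0, "y": 0, "z": -0.001, "claw": 0.012}, {"rx": 0, "ry": 0, "rz": 0, "x": 0, "y": 0, "z": -0.001, "claw": 0.012}, {"rx": 0, "ry": 0, "rz": 0, "x": 0, "y": 0, "z": 0, "claw": 0.012}]'

```text
t: 15.1
tcp_pos: [0.6405, 0.0282, 0.0863]
tool_rot: [0.524, 0.476, 0.521, -0.478]
contact_force: [-0.7, -6.7, 4.9]
gripper_width: 0.013
```

It yields towards +y at about 6 N, so this one loosens counter-clockwise: the opposite hand.

>>> move_arm --increments '[{"rx": -0.06, "ry": 0, "rz": 0, "x": 0, "y": -0.0002, "z": -0.0042, "claw": 0.012}, {"rx": -0.06, "ry": 0, "rz": 0, "x": 0, "y": -0.0001, "z": -0.0042, "claw": 0.012}, {"rx": -0.06, "ry": 0, "rz": 0, "x": 0, "y": -0.0001, "z": -0.0042, "claw": 0.012}, {"rx": -0.06, "ry": 0, "rz": 0, "x": 0, "y": -0.0001, "z": -0.0042, "claw": 0.012}]'

```text
t: 15.5
tcp_pos: [0.6367, 0.0444, 0.0862]
tool_rot: [0.577, 0.409, 0.575, -0.411]
contact_force: [-2.8, -8.0, 9.1]
gripper_width: 0.0133
```

>>> move_arm --increments '[{"rx": -0.06, "ry": 0, "rz": 0, "x": 0, "y": -0.0001, "z": -0.0042, "claw": 0.012}, {"rx": -0.06, "ry": 0, "rz": 0, "x": 0, "y": -0.0001, "z": -0.0042, "claw": 0.012}, {"rx": -0.06, "ry": 0, "rz": 0, "x": 0, "y": -0.0001, "z": -0.0042, "claw": 0.012}, {"rx": -0.06, "ry": 0, "rz": 0, "x": 0, "y": -0.0001, "z": -0.0042, "claw": 0.012}, {"rx": -0.06, "ry": 0, "rz": 0, "x": 0, "y": -0.0001, "z": -0.0042, "claw": 0.012}]'

```text
t: 16.0
tcp_pos: [0.627, 0.0625, 0.0862]
tool_rot: [0.632, 0.318, 0.63, -0.321]
contact_force: [-3.2, -9.8, 10.5]
gripper_width: 0.0132
```

```bash
python3 - <<'E'
from h import *
s=robot.state(); d=s['tcp_pos'][:2]-np.array([.5696,.0181]); g=np.array([d@EX,d@EY]); print(g,np.hypot(*g),np.arctan2(g[1],g[0]),s['q'].round(2),jaw_ang(s)-YAW+np.pi/2)
E
```

```text
[0.06125727 0.03890425] 0.07256717118348041 0.5658265094775874 [ 0.23  0.51 -0.53  1.59  0.29  1.12 -1.31] 0.5392736760642718
```

>>> move_arm --increments '[{"rx": -0.06, "ry": 0, "rz": 0, "x": 0, "y": -0.0002, "z": -0.0042, "claw": 0.012}, {"rx": -0.06, "ry": 0, "rz": 0, "x": 0, "y": -0.0002, "z": -0.0042, "claw": 0.012}, {"rx": -0.06, "ry": 0, "rz": 0, "x": 0, "y": -0.0002, "z": -0.0042, "claw": 0.012}, {"rx": -0.06, "ry": 0, "rz": 0, "x": 0, "y": -0.0001, "z": -0.0042, "claw": 0.012}, {"rx": -0.06, "ry": 0, "rz": 0, "x": 0, "y": -0.0001, "z": -0.0042, "claw": 0.012}, {"rx": -0.06, "ry": 0, "rz": 0, "x": 0, "y": -0.0001, "z": -0.0042, "claw": 0.012}, {"rx": -0.06, "ry": 0, "rz": 0, "x": 0, "y": -0.0001, "z": -0.0042, "claw": 0.012}, {"rx": -0.06, "ry": 0, "rz": 0, "x": 0, "y": -0.0001, "z": -0.0042, "claw": 0.012}, {"rx": -0.06, "ry": 0, "rz": 0, "x": 0, "y": -0.0001, "z": -0.0042, "claw": 0.012}, {"rx": -0.06, "ry": 0, "rz": 0, "x": 0, "y": -0.0001, "z": -0.0042, "claw": 0.012}, {"rx": 0, "ry": 0, "rz": 0, "x": 0, "y": 0, "z": 0, "claw": 0.012}, {"rx": 0, "ry": 0, "rz": 0, "x": 0, "y": 0, "z": 0, "claw": 0.012}]'

```text
t: 17.2
tcp_pos: [0.5939, 0.087, 0.0861]
tool_rot: [0.697, 0.118, 0.696, -0.122]
contact_force: [-2.7, -10.4, 9.9]
gripper_width: 0.013
```

```bash
python3 - <<'E'
from h import *
s=robot.state(); d=s['tcp_pos'][:2]-np.array([.5696,.0181]); g=np.array([d@EX,d@EY]); print(g,np.hypot(*g),np.arctan2(g[1],g[0]),s['q'].round(2),jaw_ang(s)-YAW+np.pi/2)
E
```

```text
[0.03059434 0.06637748] 0.07308887489175132 1.1389030764170698 [ 0.3   0.49 -0.67  1.66  0.33  1.11 -0.8 ] 1.1367612871690274
```

>>> move_arm --increments '[{"rx": -0.06, "ry": 0, "rz": 0, "x": 0, "y": -0.001, "z": -0.0042, "claw": 0.012}, {"rx": -0.03, "ry": 0, "rz": 0, "x": 0, "y": -0.001, "z": -0.0021, "claw": 0.012}, {"rx": 0, "ry": 0, "rz": 0, "x": 0, "y": 0, "z": 0, "claw": 0.012}, {"rx": 0, "ry": 0, "rz": 0, "x": 0, "y": 0, "z": 0, "claw": 0.012}]'

```text
t: 17.6
tcp_pos: [0.5879, 0.0888, 0.0862]
tool_rot: [0.703, 0.087, 0.701, -0.089]
contact_force: [1.4, -6.0, 6.7]
gripper_width: 0.0129
```

```bash
python3 - <<'E'
from h import *
s=robot.state(); d=s['tcp_pos'][:2]-np.array([.5696,.0181]); g=np.array([d@EX,d@EY]); print(g,np.hypot(*g),np.arctan2(g[1],g[0]),s['q'].round(2),jaw_ang(s)-YAW+np.pi/2)
E
```

```text
[0.02472658 0.06869769] 0.07301216601839855 1.225299899383605 [ 0.32  0.48 -0.69  1.68  0.34  1.1  -0.72] 1.227535692240623
```

>>> move_arm --increments '[{"rx": 0, "ry": 0, "rz": 0, "x": 0, "y": 0, "z": 0, "claw": 0.02}, {"rx": 0, "ry": 0, "rz": 0, "x": 0, "y": 0, "z": 0, "claw": 0.04}, {"rx": 0, "ry": 0, "rz": 0, "x": 0, "y": 0, "z": 0, "claw": 0.05}, {"rx": 0, "ry": 0, "rz": 0, "x": 0, "y": 0, "z": 0, "claw": 0.05}, {"rx": 0, "ry": 0, "rz": 0, "x": -0.02, "y": 0, "z": 0, "claw": 0.05}, {"rx": 0, "ry": 0, "rz": 0, "x": -0.03, "y": 0, "z": 0, "claw": 0.05}, {"rx": 0, "ry": 0, "rz": 0, "x": -0.03, "y": 0, "z": 0, "claw": 0.05}, {"rx": 0, "ry": 0, "rz": 0, "x": -0.03, "y": 0, "z": 0, "claw": 0.05}, {"rx": 0, "ry": 0, "rz": 0, "x": -0.03, "y": 0, "z": 0, "claw": 0.05}, {"rx": 0, "ry": 0, "rz": 0, "x": 0, "y": 0, "z": 0, "claw": 0.05}, {"rx": 0, "ry": 0, "rz": 0, "x": 0, "y": 0, "z": 0, "claw": 0.05}]'

```text
t: 18.7
tcp_pos: [0.5867, 0.0916, 0.2255]
tool_rot: [0.702, 0.087, 0.701, -0.087]
contact_force: [-0.2, -0.6, -1.0]
gripper_width: 0.05
```

```bash
python3 - <<'E'
from h import *
s=robot.state(); print(s['q'].round(2),jaw_ang(s)-YAW)
for n in ("scene","top"):
    im=optics.snapshot(n)[:,:,::-1]; cv2.imwrite(f'pics/{n}3raw.png',im); a=im[200:320,180:340] if n=='scene' else im[140:230,240:360]
    cv2.imwrite(f'pics/{n}3.png',cv2.resize(a,None,fx=5,fy=5,interpolation=2))
E
```

```text
[ 0.35  0.35 -0.73  1.53  0.24  1.35 -0.65] -0.34050957024091494
```

View pics/scene3.png

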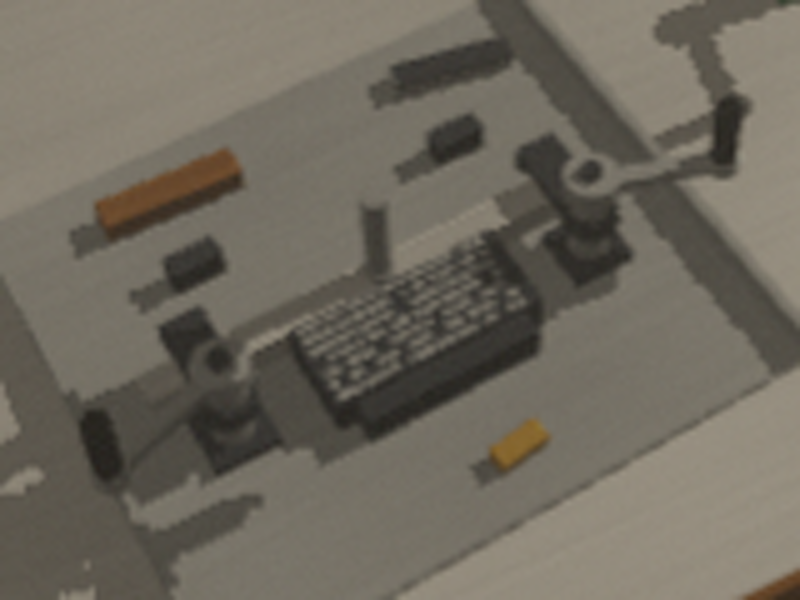

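View pics/top3.png

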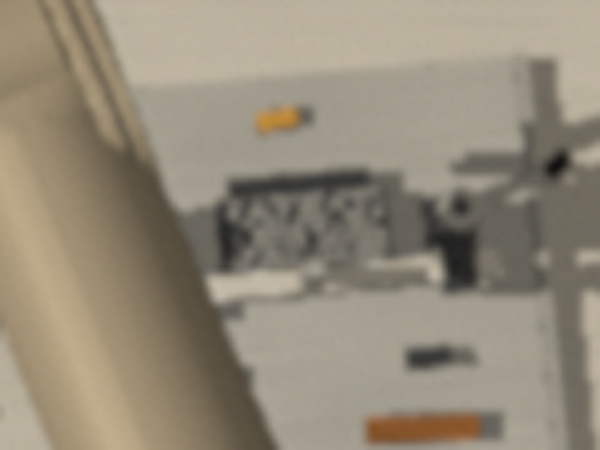

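Both levers stand outwards, with grips at scene crop px (100,445) and (728,130). The hooks are up, and the type, bar post (374,235), spacer and other items have not moved. Next is the bar post, with the jaws along the galley's x axis.

>>> move_arm --increments '[{"rx": -0.114, "ry": 0, "rz": 0, "x": 0, "y": 0, "z": 0, "claw": 0.05}, {"rx": -0.114, "ry": 0, "rz": 0, "x": 0, "y": 0, "z": 0, "claw": 0.05}, {"rx": -0.113, "ry": 0, "rz": 0, "x": 0, "y": 0, "z": 0, "claw": 0.05}, {"rx": 0, "ry": 0, "rz": 0, "x": 0, "y": -0.02, "z": -0.007, "claw": 0.05}, {"rx": 0, "ry": 0, "rz": 0, "x": 0, "y": -0.03, "z": -0.01, "claw": 0.05}, {"rx": 0, "ry": 0, "rz": 0, "x": 0, "y": -0.03, "z": -0.01, "claw": 0.05}, {"rx": 0, "ry": 0, "rz": 0, "x": 0, "y": -0.03, "z": -0.01, "claw": 0.05}, {"rx": 0, "ry": 0, "rz": 0, "x": 0, "y": -0.03, "z": -0.01, "claw": 0.05}, {"rx": 0, "ry": 0, "rz": 0, "x": 0, "y": -0.03, "z": -0.01, "claw": 0.05}, {"rx": 0, "ry": 0, "rz": 0, "x": 0, "y": -0.007, "z": -0.005, "claw": 0.05}, {"rx": 0, "ry": 0, "rz": 0, "x": 0, "y": 0, "z": 0, "claw": 0.05}, {"rx": 0, "ry": 0, "rz": 0, "x": 0, "y": 0, "z": 0, "claw": 0.05}]'

```text
t: 20.0
tcp_pos: [0.5412, -0.0892, 0.2248]
tool_rot: [0.706, -0.033, 0.707, 0.034]
contact_force: [-0.1, 0.3, 0.0]
gripper_width: 0.05
```

```bash
python3 - <<'E'
from h import *
s=robot.state(); print(s['q'].round(2),target_delta([.5414,-.090,.052],YAW))
for n in ("scene","top"):
    im=optics.snapshot(n)[:,:,::-1]; cv2.imwrite(f'pics/{n}4raw.png',im); a=im[200:320,180:340] if n=='scene' else im[140:230,240:360]
    cv2.imwrite(f'pics/{n}4.png',cv2.resize(a,None,fx=5,fy=5,interpolation=2))
E
```

```text
[ 0.71  0.24 -0.73  1.64  0.16  1.32  0.05] (array([ 0.0016, -0.0005, -0.0008]), array([ 0.1728, -0.0009,  0.0002]))
```

View pics/scene4.png

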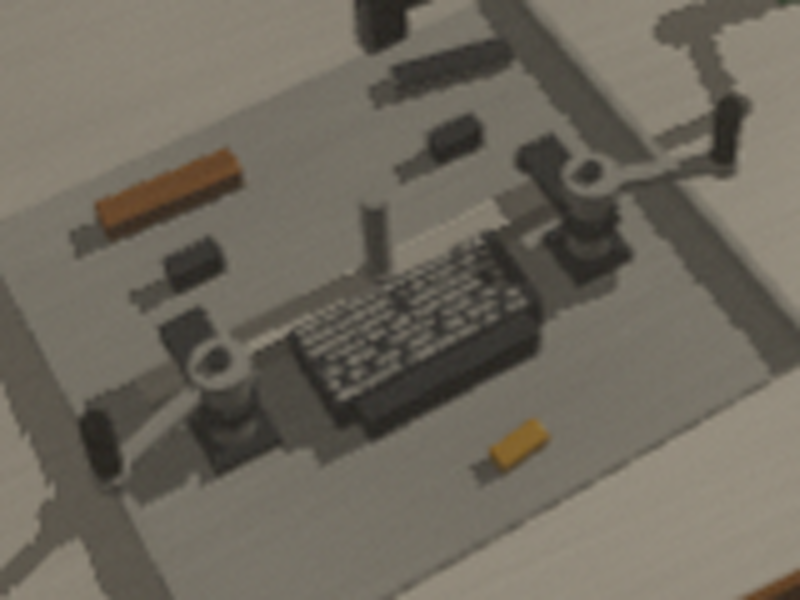

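```bash
python3 - <<'E'
from h import *
c=optics.calibration('scene');T=c['T']
for z in(.088,.05,.03):
    p=np.linalg.inv(T)@np.array([.5444,-.0897,z,1]);a,b=p[0]/-p[2],-p[1]/-p[2];f=1+c['k1']*(a*a+b*b)
    u,v=c['K'][0,0]*a*f+c['K'][0,2],c['K'][1,1]*b*f+c['K'][1,2]; print(z,u,v,(u-180)*5,(v-200)*5)
E
```

```text
0.088 254.4369589338166 238.14141345679855 372.1847946690831 190.70706728399273
0.05 255.27284426936887 247.00647476022988 376.3642213468444 235.0323738011494
0.03 255.6933338886747 251.46308275138267 378.46666944337346 257.31541375691336
```

The predicted post position projects to crop px (372–378, 191–257). The seen post is at x = 374, and the row offset matches the scene camera bias already found on the grips. Descending.

>>> move_arm --increments '[{"rx": 0, "ry": 0, "rz": 0, "x": 0.02, "y": -0.001, "z": 0, "claw": 0.05}, {"rx": 0, "ry": 0, "rz": 0, "x": 0.03, "y": 0, "z": 0, "claw": 0.05}, {"rx": 0, "ry": 0, "rz": 0, "x": 0.03, "y": 0, "z": 0, "claw": 0.05}, {"rx": 0, "ry": 0, "rz": 0, "x": 0.03, "y": 0, "z": 0, "claw": 0.05}, {"rx": 0, "ry": 0, "rz": 0, "x": 0.02, "y": 0, "z": 0, "claw": 0.05}, {"rx": 0, "ry": 0, "rz": 0, "x": 0.02, "y": 0, "z": 0, "claw": 0.05}, {"rx": 0, "ry": 0, "rz": 0, "x": 0.015, "y": 0, "z": 0, "claw": 0.05}, {"rx": 0, "ry": 0, "rz": 0, "x": 0.008, "y": 0, "z": 0, "claw": 0.05}, {"rx": 0, "ry": 0, "rz": 0, "x": 0, "y": 0, "z": 0, "claw": 0.05}, {"rx": 0, "ry": 0, "rz": 0, "x": 0, "y": 0, "z": 0, "claw": 0.05}]'

```text
t: 21.1
tcp_pos: [0.5419, -0.0913, 0.053]
tool_rot: [0.707, -0.033, 0.706, 0.033]
contact_force: [0.5, -0.7, 0.3]
gripper_width: 0.0501
```

```bash
python3 - <<'E'
from h import *
s=robot.state(); print(s['q'].round(2),target_delta([.5414,-.090,.052],YAW))
for n in ("scene",):
    im=optics.snapshot(n)[:,:,::-1]; cv2.imwrite(f'pics/{n}5raw.png',im); a=im[200:320,180:340] if n=='scene' else im[140:230,240:360]
    cv2.imwrite(f'pics/{n}5.png',cv2.resize(a,None,fx=5,fy=5,interpolation=2))
E
```

```text
[ 0.65  0.43 -0.67  1.82  0.31  1.   -0.06] (array([0.0008, 0.0009, 0.0002]), array([ 0.001 ,  0.0013, -0.0004]))
```

View pics/scene5.png

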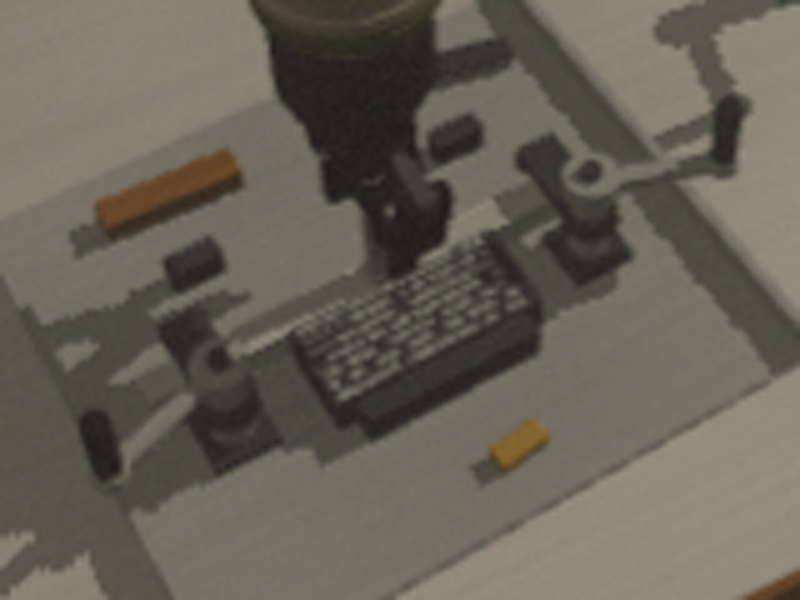

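>>> move_arm --increments '[{"rx": 0, "ry": 0, "rz": 0, "x": 0, "y": 0.001, "z": 0, "claw": 0.035}, {"rx": 0, "ry": 0, "rz": 0, "x": 0, "y": 0, "z": 0, "claw": 0.025}, {"rx": 0, "ry": 0, "rz": 0, "x": 0, "y": 0, "z": 0, "claw": 0.02}, {"rx": 0, "ry": 0, "rz": 0, "x": 0, "y": 0, "z": 0, "claw": 0.018}, {"rx": 0, "ry": 0, "rz": 0, "x": 0, "y": 0, "z": 0, "claw": 0.016}, {"rx": 0, "ry": 0, "rz": 0, "x": 0, "y": 0, "z": 0, "claw": 0.012}, {"rx": 0, "ry": 0, "rz": 0, "x": 0, "y": 0, "z": 0, "claw": 0.012}, {"rx": 0, "ry": 0, "rz": 0, "x": 0, "y": 0, "z": 0, "claw": 0.012}]' --squeeze 20

```text
t: 21.95
tcp_pos: [0.5415, -0.0906, 0.0526]
tool_rot: [0.707, -0.033, 0.706, 0.033]
contact_force: [-0.0, 0.0, 5.9]
gripper_width: 0.0135
```

>>> move_arm --increments '[{"rx": 0, "ry": 0, "rz": 0, "x": 0, "y": 0, "z": -0.001, "claw": 0.012}, {"rx": 0, "ry": 0, "rz": 0, "x": 0, "y": 0, "z": -0.001, "claw": 0.012}, {"rx": 0, "ry": 0, "rz": 0, "x": 0, "y": 0, "z": -0.002, "claw": 0.012}, {"rx": 0, "ry": 0, "rz": 0, "x": 0, "y": 0, "z": -0.002, "claw": 0.012}, {"rx": 0, "ry": 0, "rz": 0, "x": 0, "y": 0, "z": -0.002, "claw": 0.012}]'

```text
t: 22.45
tcp_pos: [0.5337, -0.0912, 0.0527]
tool_rot: [0.707, -0.033, 0.706, 0.033]
contact_force: [6.0, 1.3, -0.9]
gripper_width: 0.0133
```

>>> move_arm --increments '[{"rx": 0, "ry": 0, "rz": 0, "x": 0, "y": 0, "z": -0.002, "claw": 0.012}, {"rx": 0, "ry": 0, "rz": 0, "x": 0, "y": 0, "z": -0.002, "claw": 0.012}, {"rx": 0, "ry": 0, "rz": 0, "x": 0, "y": 0, "z": -0.002, "claw": 0.012}, {"rx": 0, "ry": 0, "rz": 0, "x": 0, "y": 0, "z": -0.002, "claw": 0.012}, {"rx": 0, "ry": 0, "rz": 0, "x": 0, "y": 0, "z": -0.002, "claw": 0.012}, {"rx": 0, "ry": 0, "rz": 0, "x": 0, "y": 0, "z": -0.002, "claw": 0.012}, {"rx": 0, "ry": 0, "rz": 0, "x": 0, "y": 0, "z": -0.002, "claw": 0.012}, {"rx": 0, "ry": 0, "rz": 0, "x": 0, "y": 0, "z": -0.002, "claw": 0.012}, {"rx": 0, "ry": 0, "rz": 0, "x": 0, "y": 0, "z": -0.002, "claw": 0.012}, {"rx": 0, "ry": 0, "rz": 0, "x": 0, "y": 0, "z": -0.002, "claw": 0.012}, {"rx": 0, "ry": 0, "rz": 0, "x": 0, "y": 0, "z": -0.002, "claw": 0.012}, {"rx": 0, "ry": 0, "rz": 0, "x": 0, "y": 0, "z": -0.002, "claw": 0.012}, {"rx": 0, "ry": 0, "rz": 0, "x": 0, "y": 0, "z": -0.001, "claw": 0.012}, {"rx": 0, "ry": 0, "rz": 0, "x": 0, "y": 0, "z": 0, "claw": 0.012}]'

```text
t: 23.85
tcp_pos: [0.5087, -0.0936, 0.0526]
tool_rot: [0.707, -0.033, 0.706, 0.033]
contact_force: [4.9, 1.4, 5.4]
gripper_width: 0.0131
```

```bash
python3 - <<'E'
from h import *
s=robot.state(); d=s['tcp_pos'][:2]-np.array([.5444,-.0897]); print(d@EX,d@EY)
for n in ("scene","top"):
    im=optics.snapshot(n)[:,:,::-1]; cv2.imwrite(f'pics/{n}6raw.png',im); a=im[200:320,180:340] if n=='scene' else im[140:230,240:360]
    cv2.imwrite(f'pics/{n}6.png',cv2.resize(a,None,fx=5,fy=5,interpolation=2))
E
```

```text
-0.03587723523446388 -0.000540217856991973
```

View pics/scene6.png

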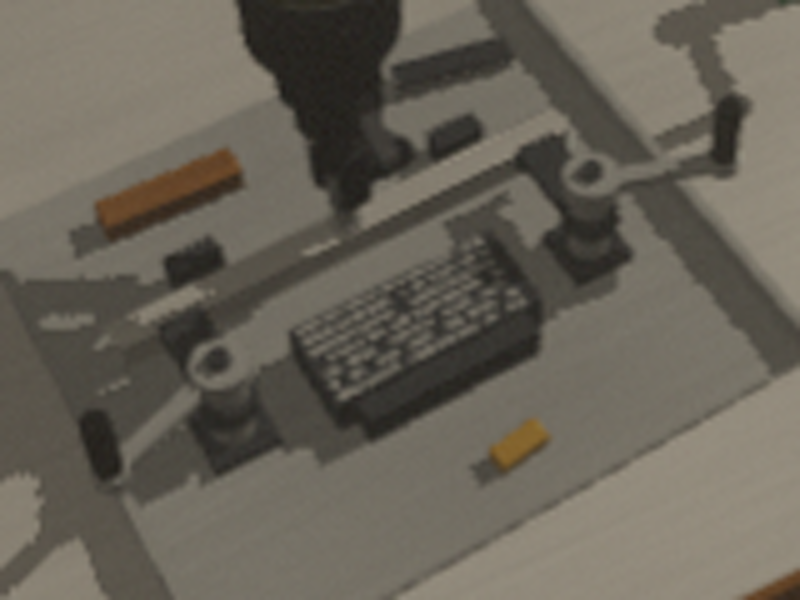

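The bar has slid free of the hooks and is nearly at the stops, seen at (455,135) and (195,260). The type stayed put. I finish at 5–10 mm/s, watching the force.

>>> move_arm --increments '[{"rx": 0, "ry": 0, "rz": 0, "x": 0, "y": 0, "z": -0.001, "claw": 0.012}, {"rx": 0, "ry": 0, "rz": 0, "x": 0, "y": 0, "z": -0.001, "claw": 0.012}, {"rx": 0, "ry": 0, "rz": 0, "x": 0, "y": 0, "z": -0.001, "claw": 0.012}, {"rx": 0, "ry": 0, "rz": 0, "x": 0, "y": 0, "z": -0.001, "claw": 0.012}, {"rx": 0, "ry": 0, "rz": 0, "x": 0, "y": 0, "z": -0.001, "claw": 0.012}]'

```text
t: 24.45
tcp_pos: [0.504, -0.094, 0.0527]
tool_rot: [0.707, -0.033, 0.706, 0.033]
contact_force: [5.0, 1.1, 4.2]
gripper_width: 0.0137
```

>>> move_arm --increments '[{"rx": 0, "ry": 0, "rz": 0, "x": 0, "y": 0, "z": -0.0005, "claw": 0.012}, {"rx": 0, "ry": 0, "rz": 0, "x": 0, "y": 0, "z": -0.0005, "claw": 0.012}, {"rx": 0, "ry": 0, "rz": 0, "x": 0, "y": 0, "z": -0.0005, "claw": 0.012}, {"rx": 0, "ry": 0, "rz": 0, "x": 0, "y": 0, "z": -0.0005, "claw": 0.012}]'

```text
t: 24.85
tcp_pos: [0.502, -0.0942, 0.0527]
tool_rot: [0.707, -0.033, 0.706, 0.033]
contact_force: [5.9, 1.1, 3.8]
gripper_width: 0.0136
```

>>> move_arm --increments '[{"rx": 0, "ry": 0, "rz": 0, "x": 0, "y": 0, "z": -0.0005, "claw": 0.012}, {"rx": 0, "ry": 0, "rz": 0, "x": 0, "y": 0, "z": -0.0005, "claw": 0.012}, {"rx": 0, "ry": 0, "rz": 0, "x": 0, "y": 0, "z": -0.0005, "claw": 0.012}, {"rx": 0, "ry": 0, "rz": 0, "x": 0, "y": 0, "z": -0.0005, "claw": 0.012}]'

```text
t: 25.25
tcp_pos: [0.5001, -0.0944, 0.0527]
tool_rot: [0.707, -0.033, 0.706, 0.033]
contact_force: [7.7, 0.3, 4.8]
gripper_width: 0.0133
```

>>> move_arm --increments '[{"rx": 0, "ry": 0, "rz": 0, "x": 0, "y": 0, "z": -0.0005, "claw": 0.012}, {"rx": 0, "ry": 0, "rz": 0, "x": 0, "y": 0, "z": -0.0005, "claw": 0.012}]'

```text
t: 25.45
tcp_pos: [0.4995, -0.0944, 0.0527]
tool_rot: [0.707, -0.033, 0.705, 0.033]
contact_force: [10.5, 0.9, 1.4]
gripper_width: 0.0131
```

>>> move_arm --increments '[{"rx": 0, "ry": 0, "rz": 0, "x": 0, "y": 0, "z": -0.0005, "claw": 0.012}, {"rx": 0, "ry": 0, "rz": 0, "x": 0, "y": 0, "z": -0.0005, "claw": 0.012}]'

```text
t: 25.65
tcp_pos: [0.4991, -0.0945, 0.0528]
tool_rot: [0.708, -0.033, 0.705, 0.033]
contact_force: [11.8, 1.1, -0.7]
gripper_width: 0.0136
```

>>> move_arm --increments '[{"rx": 0, "ry": 0, "rz": 0, "x": 0, "y": 0, "z": -0.0005, "claw": 0.012}, {"rx": 0, "ry": 0, "rz": 0, "x": 0, "y": 0, "z": -0.0005, "claw": 0.012}, {"rx": 0, "ry": 0, "rz": 0, "x": 0, "y": 0, "z": -0.0005, "claw": 0.012}, {"rx": 0, "ry": 0, "rz": 0, "x": 0, "y": 0, "z": -0.0005, "claw": 0.012}, {"rx": 0, "ry": 0, "rz": 0, "x": 0, "y": 0, "z": 0, "claw": 0.012}]'

```text
t: 26.15
tcp_pos: [0.4982, -0.0946, 0.0531]
tool_rot: [0.709, -0.033, 0.704, 0.033]
contact_force: [14.9, 0.8, -2.8]
gripper_width: 0.013
```

```bash
python3 - <<'E'
from h import *
s=robot.state(); d=s['tcp_pos'][:2]-np.array([.5444,-.0897]); print(d@EX,d@EY,s['ft_torque'])
for n in ("scene","top"):
    im=optics.snapshot(n)[:,:,::-1]; cv2.imwrite(f'pics/{n}7raw.png',im); a=im[200:300,180:310] if n=='scene' else im[140:240,240:360]
    cv2.imwrite(f'pics/{n}7.png',cv2.resize(a,None,fx=6,fy=6,interpolation=2))
E
```

```text
-0.046451848381365284 -0.0005958544539684868 [ 0.29655244 -3.92546572  0.01902437]
```

View pics/scene7.png

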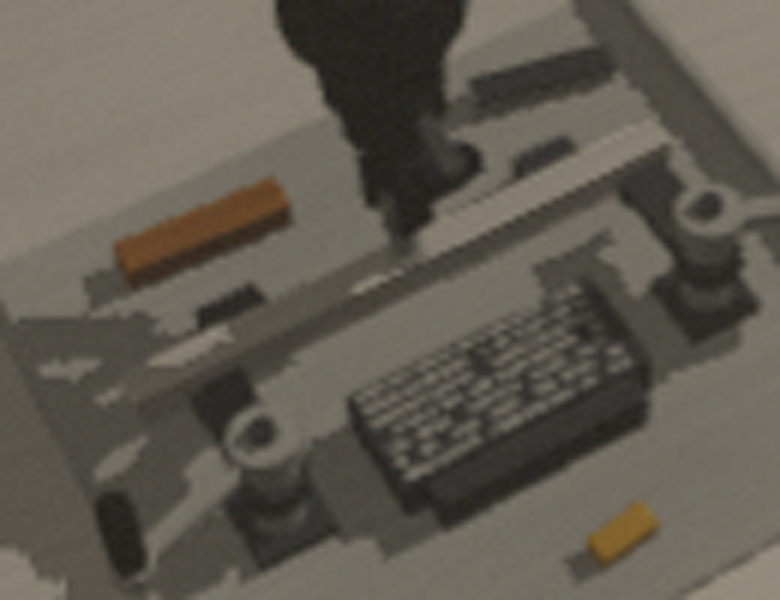

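View pics/top7.png

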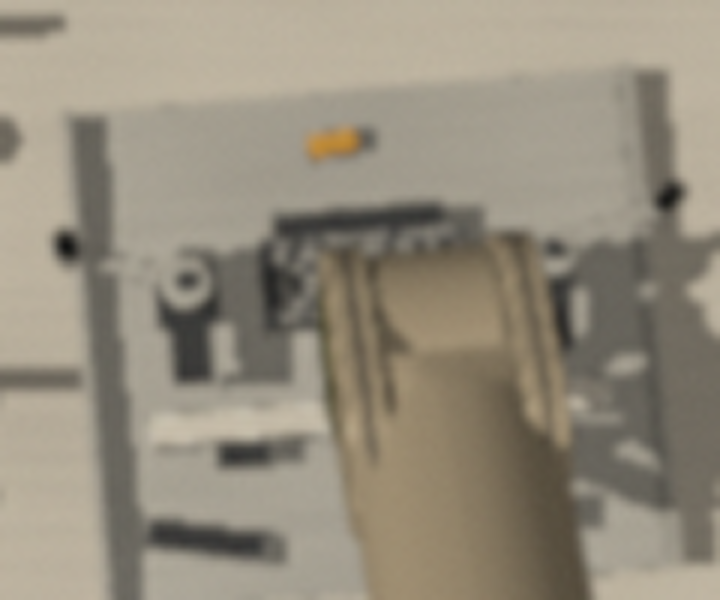

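>>> move_arm --increments '[{"rx": 0, "ry": 0, "rz": 0, "x": 0, "y": 0, "z": 0.0005, "claw": 0.012}, {"rx": 0, "ry": 0, "rz": 0, "x": 0, "y": 0, "z": 0.0005, "claw": 0.012}, {"rx": 0, "ry": 0, "rz": 0, "x": 0, "y": 0, "z": 0.0005, "claw": 0.012}, {"rx": 0, "ry": 0, "rz": 0, "x": 0, "y": 0, "z": 0, "claw": 0.012}]'

```text
t: 26.65
tcp_pos: [0.4988, -0.0945, 0.0529]
tool_rot: [0.708, -0.033, 0.705, 0.033]
contact_force: [11.6, 0.8, 1.2]
gripper_width: 0.0129
```

>>> move_arm --increments '[{"rx": 0, "ry": 0, "rz": 0, "x": 0, "y": 0, "z": 0.0005, "claw": 0.012}, {"rx": 0, "ry": 0, "rz": 0, "x": 0, "y": 0, "z": 0, "claw": 0.012}]'

```text
t: 26.85
tcp_pos: [0.499, -0.0945, 0.0529]
tool_rot: [0.708, -0.033, 0.705, 0.033]
contact_force: [9.2, 0.4, 3.4]
gripper_width: 0.0129
```

>>> move_arm --increments '[{"rx": 0, "ry": 0, "rz": 0, "x": 0, "y": 0, "z": 0.0005, "claw": 0.012}, {"rx": 0, "ry": 0, "rz": 0, "x": 0, "y": 0, "z": 0.0005, "claw": 0.012}, {"rx": 0, "ry": 0, "rz": 0, "x": 0, "y": 0, "z": 0, "claw": 0.012}]'

```text
t: 27.15
tcp_pos: [0.4994, -0.0945, 0.0528]
tool_rot: [0.707, -0.033, 0.706, 0.033]
contact_force: [6.3, 0.4, 5.5]
gripper_width: 0.0133
```

>>> move_arm --increments '[{"rx": 0, "ry": 0, "rz": 0, "x": 0, "y": 0, "z": 0.0005, "claw": 0.012}, {"rx": 0, "ry": 0, "rz": 0, "x": 0, "y": 0, "z": 0, "claw": 0.012}]'

```text
t: 27.35
tcp_pos: [0.4996, -0.0945, 0.0527]
tool_rot: [0.707, -0.033, 0.706, 0.033]
contact_force: [5.9, -0.5, 6.3]
gripper_width: 0.0134
```

Upright again with about 6 N towards the stops. Opening gently.

>>> move_arm --increments '[{"rx": 0, "ry": 0, "rz": 0, "x": 0, "y": 0, "z": 0, "claw": 0.015}, {"rx": 0, "ry": 0, "rz": 0, "x": 0, "y": 0, "z": 0, "claw": 0.02}, {"rx": 0, "ry": 0, "rz": 0, "x": 0, "y": 0, "z": 0, "claw": 0.03}, {"rx": 0, "ry": 0, "rz": 0, "x": 0, "y": 0, "z": 0, "claw": 0.045}, {"rx": 0, "ry": 0, "rz": 0, "x": 0, "y": 0, "z": 0, "claw": 0.05}, {"rx": 0, "ry": 0, "rz": 0, "x": 0, "y": 0, "z": 0, "claw": 0.05}, {"rx": 0, "ry": 0, "rz": 0, "x": -0.01, "y": 0, "z": 0, "claw": 0.05}, {"rx": 0, "ry": 0, "rz": 0, "x": -0.02, "y": 0, "z": 0, "claw": 0.05}, {"rx": 0, "ry": 0, "rz": 0, "x": -0.03, "y": 0, "z": 0, "claw": 0.05}, {"rx": 0, "ry": 0, "rz": 0, "x": -0.03, "y": 0, "z": 0, "claw": 0.05}, {"rx": 0, "ry": 0, "rz": 0, "x": -0.03, "y": 0, "z": 0, "claw": 0.05}, {"rx": 0, "ry": 0, "rz": 0, "x": -0.03, "y": 0, "z": 0, "claw": 0.05}, {"rx": 0, "ry": 0, "rz": 0, "x": 0, "y": 0, "z": 0, "claw": 0.05}]'

```text
t: 28.65
tcp_pos: [0.5009, -0.0944, 0.207]
tool_rot: [0.709, -0.034, 0.704, 0.032]
contact_force: [0.1, 0.5, 0.1]
gripper_width: 0.0501
```

>>> move_arm --increments '[{"rx": 0, "ry": 0, "rz": 0, "x": -0.02, "y": -0.04, "z": 0, "claw": 0.05}, {"rx": 0, "ry": 0, "rz": 0, "x": 0, "y": -0.04, "z": 0, "claw": 0.05}, {"rx": 0, "ry": 0, "rz": 0, "x": 0, "y": -0.04, "z": 0, "claw": 0.05}, {"rx": 0, "ry": 0, "rz": 0, "x": 0, "y": -0.04, "z": 0, "claw": 0.05}, {"rx": 0, "ry": 0, "rz": 0, "x": 0, "y": -0.04, "z": 0, "claw": 0.05}, {"rx": 0, "ry": 0, "rz": 0, "x": 0, "y": -0.04, "z": 0, "claw": 0.05}, {"rx": 0, "ry": 0, "rz": 0, "x": 0, "y": -0.04, "z": 0, "claw": 0.05}, {"rx": 0, "ry": 0, "rz": 0, "x": 0, "y": -0.04, "z": 0, "claw": 0.05}]'

```text
t: 29.45
tcp_pos: [0.5284, -0.4146, 0.2223]
tool_rot: [0.706, -0.033, 0.706, 0.033]
contact_force: [0.1, -0.2, 0.0]
gripper_width: 0.0499
```

```bash
python3 - <<'E'
from h import *
print(robot.state()['q'].round(2))
for n in ("scene","top"):
    im=optics.snapshot(n)[:,:,::-1]; cv2.imwrite(f'pics/{n}8raw.png',im); a=im[195:295,180:310] if n=='scene' else im[140:240,250:370]
    cv2.imwrite(f'pics/{n}8.png',cv2.resize(a,None,fx=6,fy=6,interpolation=2))
E
```

```text
[ 0.97  0.49 -0.54  1.31  0.25  1.4   0.53]
```

View pics/scene8.png

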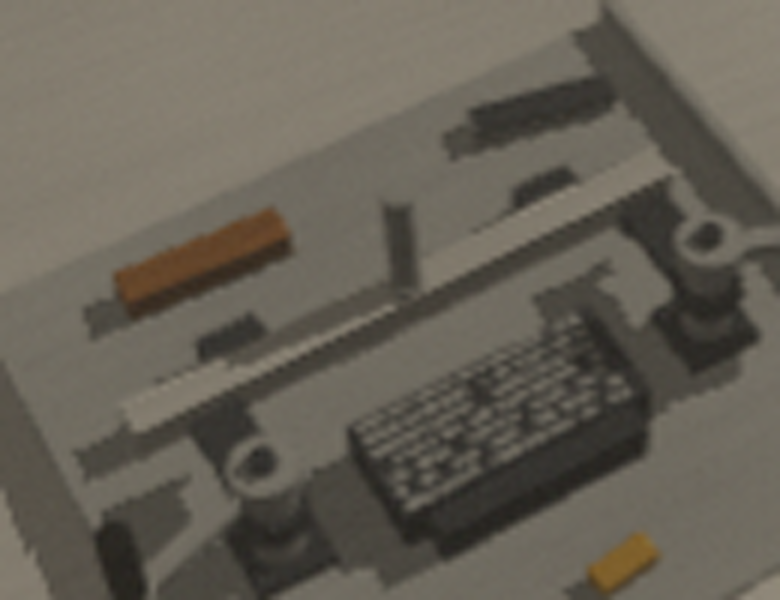

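View pics/top8.png

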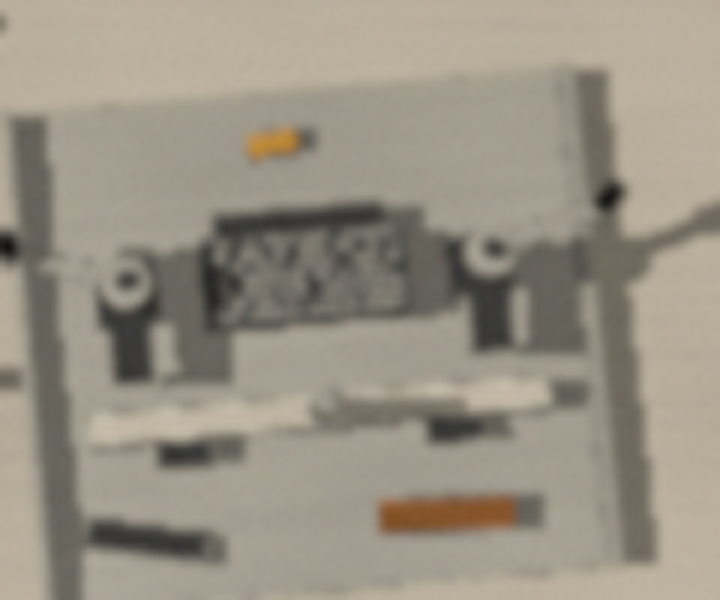

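The bar is across both stops, seen in the top crop at (185,453) and (455,430), with no light strip between bar and stops. I'll check its angle and both stops' visible depth at sub-pixel level.

```bash
python3 - <<'E'
from h import *
im=cv2.imread('pics/top8raw.png').astype(float).mean(2)
# bar front(+x, upper) edge: columns clear of shadow
def edge(u,v0,v1,sgn):
    col=cv2.GaussianBlur(im[v0:v1,u-1:u+2].mean(1).reshape(-1,1),(1,3),0).ravel(); g=np.diff(col)*sgn; k=np.clip(g,0,None); i=k.argmax(); w=k[max(0,i-1):i+2]; return v0+.5+(np.arange(max(0,i-1),max(0,i-1)+len(w))*w).sum()/w.sum()
def line(cols,f,sgn,z,h=7):
    P=[]
    for u in cols:
        c=f(u); v=edge(u,int(c-h),int(c+h),sgn); P.append(plane('top',u,v,z)[:2])
    P=np.array(P); r=(P-np.array([.5444,-.0897])); X=r@EX;Y=r@EY; p=np.polyfit(Y,X,1); print(len(P),'x at y=0 %.4f slope deg %.2f'%(p[1],np.degrees(p[0])),'res',(X-np.polyval(p,Y)).std().round(5), (X*1000).round(1),(Y*1000).round(0))
f=lambda u:210.5-(u-267)*.083-2
line(list(range(267,302,3)),f,1,.024,5)
line(list(range(267,300,3)),lambda u:f(u)+5,-1,.024,5)
line(list(range(331,341,2)),lambda u:f(u)+5,-1,.024,5); line(list(range(331,341,2)),f,1,.024,5)
for u in (278,279,280,281,282,323,324,325,326,327,328): print(u,im[int(f(u))-4:int(f(u))+16,u].round(0).astype(int),int(f(u))-4)
E
```

```text
12 x at y=0 -0.0325 slope deg 5.20 res 0.00539 [-33.6 -19.6 -20.7 -22.1 -20.7 -21.  -22.  -23.  -35.1 -36.  -33.  -31.6] [125. 113. 103.  92.  82.  71.  61.  50.  41.  30.  19.   9.]
11 x at y=0 -0.0507 slope deg -0.34 res 0.00156 [-50.4 -50.7 -49.5 -50.9 -54.4 -52.8 -52.7 -51.1 -51.8 -49.3 -49.1] [126. 116. 105.  95.  85.  74.  63.  53.  42.  31.  21.]
5 x at y=0 -0.0609 slope deg -4.93 res 0.00038 [-52.7 -51.1 -51.3 -50.9 -49.8] [ -99. -106. -113. -120. -127.]
5 x at y=0 -0.0226 slope deg -0.79 res 0.00073 [-21.2 -21.9 -19.6 -20.9 -21.2] [-102. -109. -116. -123. -130.]
278 [113 133 149 155 163 179 184 181 182 173 129  78  55  59  89 133 155 158
 157 157] 203
279 [112 137 153 153 158 175 181 181 183 173 133  80  55  59  91 132 154 158
 158 157] 203
280 [113 138 153 152 151 166 178 181 182 173 134  81  56  61  92 135 155 158
 156 157] 203
281 [112 139 153 151 146 163 177 181 182 170 127  80  58  66  97 136 156 158
 157 158] 203
282 [112 139 154 150 148 164 177 180 178 158 116  72  58  67  97 137 156 158
 158 157] 203
323 [153 153 154 155 163 180 175 146 120 107  82  58  54  62  92 134 152 153
 153 153] 199
324 [153 153 154 152 158 174 173 146 120 110  84  60  55  60  93 133 150 152
 153 153] 199
325 [154 154 153 149 151 166 170 144 122 111  86  64  56  63  93 133 151 153
 153 153] 199
326 [153 153 153 149 147 162 167 146 124 112  86  62  57  69 102 137 151 153
 153 152] 199
327 [150 154 154 150 147 164 171 157 139 123  91  63  58  76 112 143 153 152
 153 154] 199
328 [142 152 153 151 155 168 176 174 163 138  97  66  58  82 119 146 153 152
 153 154] 199
```

The bar's rear edge sits at about -51 mm at both ends, square within 0.2°. The visible stop depths are 4.1 and 4.2 px against 4.0 expected, so it is flush on both sides. The arm is clear and the force is about zero. Handing in.

```bash
python3 - <<'E'
from h import *
a=cv2.imread('pics/scene3raw.png').astype(int);b=cv2.imread('pics/scene8raw.png').astype(int)
for n,(x0,y0,x1,y1) in dict(type=(238,245,290,285),furn=(198,228,230,248),spacer=(276,282,292,296),leads=(256,206,284,222)).items(): print(n,np.abs(a-b)[y0:y1,x0:x1].mean().round(1))
s=robot.state(); print(s['t'],s['contact_force']); print(robot.sign_off())
E
```

```text
type 8.5
furn 5.3
spacer 5.5
leads 5.1
29.55 [-0.82561958  0.13082824 -0.9879958 ]
the job is handed in; nothing more can be done
None
```

Both clamps are loosened and the bar is home against the two stops. The gripper has let go, and I handed the job in at about 29.6 s of the 64 s allowed.

- **Clamps:** I felt each lever gently both ways first. The -y clamp loosened clockwise seen from above and the +y clamp counter-clockwise, so they are opposite hands. I turned them to about 1.23 rad (70.6°) and 1.225 rad (70.2°), judged from the tool position. The hardest push on the tight side was about 11 N on one and 15 N on the other, and the tool barely moved.
- **Bar:** I drew it back at 20 mm/s or slower, then at about 5 mm/s onto the stops. I pressed it to about 15 N, eased off to about 6 N, and released it.
- **Flush check:** In the last top view the bar is square within about 0.2°. Both stops show about 4.1–4.2 px of depth against 4.0 expected for a flush bar. That view cannot rule out a gap under 1 mm.
- **Everything else:** The pictures show no movement of the type, spacer, furniture or leads. The image-difference check gave small non-zero values (5–8 grey levels); I take these to be noise and changed shadows, but did not examine them further. I did not check the items off the galley one by one at the end; the tool only passed above the bench, about 0.2 m up.
- **Camera disagreement:** The scene camera placed things about 4–5 mm further along x than the top view. The grasps supported the triangulated positions I used.

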